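# Lay out the hospice bedside drawer for the evening dose

### The arm

A 6-joint arm with a two-finger parallel gripper is mounted at the origin on the work surface. World frame = base frame: x ahead of the robot, y to its left, z up, the work surface at z = 0. Lengths are in mm, angles in rad, forces in N, time in s.
With the tool pointing down it reaches from about 350 to 875 mm from the base axis. Payload 4.2 kg.
Tool frame: the origin (TCP) lies midway between the tips of the shut fingers; the grasp point (between the pads) lies 19 mm behind it (arm.grip_depth is the distance from the TCP to the grasp point, in mm); z points along the fingers, x is the direction in which the jaws open and shut, and the axes are right-handed (so a half turn about z gives the same grasp; the last joint's range is limited). The gripper opens to 85 mm and grips with 20 to 120 N. Pads are 22 mm wide; open, the fingers measure 114 mm over their backs; the gripper's body (76 mm by 85 mm) begins 54 mm behind the grasp point. The pads swing forward as they close: fully open they stand 13 mm farther back than shut.
Start: joints at [1.427, 0.385, 0.008, 0, -1.194, -0.259], TCP at [244.964, 574.971, 209.012] pointing down, gripper open.
Joint ranges: [-3.14, 3.14], [-1.21, 2.06], [-1.07, 1.41], [-3.16, 2.05], [-2.99, -0.16], [-3.1, 3.1]. Speed limits (rad/s): [2.79, 2.79, 3.14, 3.14, 3.14, 3.14].

### API

Orientations are given as a unit quaternion [x, y, z, w].
In Python, from bench import arm, eyes, find_in, silhouettes gives the robot as it stands. The module is installed in compiled form; this text tells all that it offers.
- The arm moves only by the tool play_rows, never from a script. Its arguments are lists of equal length, an entry for each row: "offset": the shift along the world's x, y, z in mm, a list of three; "turn": the turn about the world's z in rad. In form: {"offset": [[x, y, z], ...], "turn": [turn, ...]}. A call has 1 to 12 rows; each row shifts and turns the pose as measured when the row begins; what a row does not reach is not made up. A row lasts 1/10 s, in which the tool goes at most 50 mm and 8.59 degrees, less where a joint would pass 70% of its speed; a pose out of reach is approached as far as the arm can. A call is refused whole if a number of a shift passes 50 or a number of a turn 0.15, either way. A call with a gripper value outside its range is refused whole. "grip" is the gripper's target within -1 to 1 (fully open at 1, half-way at 0, shut at -1), set as the call begins (left out, the last holds). The fingers move at their own pace and stop on an object; the grip force is fixed at half the most. Time passes only in rows, so rows that do not move let the fingers close. It gives the time, the measured TCP pose, the force and the opening at its end, in the units of the state.
- arm.read_state(): the state, without advancing time (a new reading comes with each control period).
- eyes.get_image(name): name is "scene" or "top" or "wrist"; returns (picture, depth): 400x640x3 uint8, red, green, blue; 400x640 float32, mm along the optical axis (not along the pixel's ray), 0 where there is no reading.
- eyes.camera_params(name): a dict with "camera_matrix" (3x3 intrinsics, pixels), "dist" ([k1, k2, p1, p2, k3] as OpenCV has them; the pictures are not rectified), "camera_from_world" (4x4, takes a point from world to camera coordinates). Camera axes: x right, y down, z forward; pixel columns grow to the right and rows downward; lengths in mm; the calibration is good to about 2 mm. A picture is of the moment at which its call begins: read the wrist's pose just before it. camera_params takes no time and is no camera call; for the wrist camera it gives the pose at the moment of the call.
- arm.job_done(): hands the job in, once; it reports no verdict.
Trained networks look in the newest picture that a camera, given by its name, has taken for a name from the list of things; names that differ only in an ending like _2 or _b are one class to them, and where a whole thing is asked for, a point or a joint stands for the part that bears it (a point fixed in the world has none). Each returns a list of dicts, best first, with "score" (0 to 1); they miss things now and then, are a little off and sometimes report something else, mostly with a low value. They report only what shows in the picture. A call takes as long as a camera call.
- find_in(camera, query): "bbox" ([centre column, centre row, width, height] in pixels, round what is visible of it).
- silhouettes(camera, query): "mask" (400x640 bool, what is visible of it) and "bbox" ([centre column, centre row, width, height] in pixels, round what is visible of it).
The state is a dict: "clock": time; "joints": joint angles; "joint_vel": joint speeds; "joint_efforts": joint torques, N m; "position": TCP position; "ee_rot": TCP orientation; "contact_force": force on the tool from outside, world axes, zero at the start; "wrist_torque": the same for the moment, N m; "gripper_width": finger opening in mm.
Only numpy, scipy, OpenCV 4.12 (cv2) and the standard library are available. Lean on these libraries where they do the work, as an engineer would, in place of code of your own. Each camera call takes 0.05 s, during which the arm holds its last target. There are 200 camera calls.

### The job

Lay out the bedside drawer for the evening dose: first seat the clear tablet tray fully down over both pins of the swing arm's carrier plate (either way round), and only then stand the steel medicine cup upright in the tray's one large pocket. In the open drawer, stand the cobalt dropper bottle midway between the yellow sharps tub and the ampoule cradle, in line with them, so that they keep it from toppling - it is glass, so keep it upright and set it down rather than drop it - and lay the steel ampoule snapper a finger's width or two in front of the cradle (on the side of the drawer front), centred on it and parallel to the drawer front. Leave the amber tablet bottle and the pulse oximeter where they are.

Things in the scene. Friction and masses are not known exactly. Their poses are not given: they have to be found in the camera images.
- tablet_tray: Loose clear acrylic tray, 170 g. Origin: underside centre; x along its 196 mm, y across 70 mm. Base 6 mm thick, an 11 mm through hole at x = -85 and at +85 mm. Walls to z 16 mm round the middle 150 mm. Lift by the upright bar across its middle: 12 mm thick in x, 50 mm in y, top at z 52 mm. Large pocket 66 x 64 mm, centre x = -39 mm, floor z 6 mm; four small ones at +x. Starts right of drawer.
- medicine_cup: Loose steel medicine cup, open, 40 mm across the rim, slightly narrower at the foot, 46 mm high, 50 g. Origin: centre of its underside, z up. Starts upright on the worktop in front of the drawer.
- dropper_bottle: Loose cobalt-blue glass dropper bottle, 80 g: round body 33 mm diameter up to 54 mm, then shoulder, black collar and narrow rubber bulb to 98 mm. Origin: centre of its underside, z up. Starts upright on the worktop in front of the drawer.
- ampoule_snapper: Loose steel ampoule snapper: a flat-sided sleeve with a dark mouth at each end, 72 mm long (its x) by 16 by 16 mm, 90 g. Origin: centre of its underside, z up. Starts lying on the worktop in front of the drawer.
- carrier_plate: Plate on the swing arm left of the drawer. Origin: centre of its upper face, 74 mm above the worktop; x along its 196 mm; 46 mm wide. Pins: round, 8 mm diameter, 14 mm high, tapered tip, at x = -85 mm; diamond, 8 mm in y, 4 mm in x, 12 mm high, roof tip, at x = +85 mm. Stiff upright hinges at its centre and 115 mm off yield only to a 17 N sideways push. Seated, tray and plate origins meet.
- sharps_tub: Yellow plastic sharps tub with a snap lid, fixed in the drawer; round, 85 mm across the lid, 77 mm high. Origin: centre of its underside, on the mat; x points to the drawer's back, z up. It and the ampoule cradle stand side by side, centres 205 to 225 mm apart, either one on the left.
- ampoule_cradle: White cradle with five glass ampoules lying in it, fixed in the drawer; 70 mm deep (x), 92 mm wide (y), 22 mm high. Origin: centre of its underside, on the mat; +x points to the drawer's back, so its front edge is at x = -35 mm; z up.
- drawer: Open drawer, fixed. Origin: under the centre of its inside, at worktop height z = 0; +x to its back, y to its left. Inside 220 mm deep, 360 mm wide; the grey mat's upper face is 12 mm above the worktop. Side and back walls 10 mm thick, tops at 48 mm; front panel x = -110 to -126 mm, 430 mm wide, top at 57 mm, with a low lip pull. The cabinet behind begins at x = +145 mm, top at 100 mm.
- amber_bottle: Loose stout amber glass tablet bottle with a wide cap, 42 mm diameter, 62 mm high; a bystander, to be left alone. Origin: centre of its underside. It stands among the loose things in front of the drawer.
- oximeter: Loose fingertip pulse oximeter, 58 by 32 by 31 mm, white and grey with a black display; a bystander lying on the mat in front of the sharps tub, to be left alone. Origin: centre of its underside.

How it is judged (in metres and radians):
On the way, in this order (a step that is already met when the one before it is completed fails the run):
1. The tablet tray lies fully down on the carrier plate with both pins through its holes (z of tablet_tray in the frame of carrier_plate between -0.003 and 0.003 m and horizontal distance between tablet_tray and carrier_plate below 0.005 m and angle between the x axis of tablet_tray and the x axis of carrier_plate, either way round below 0.06 rad and angle between tablet_tray's own z axis and vertical below 0.04 rad), for 0.2 s.
2. The medicine cup stands in the large pocket of the seated tray (all of step 1 and x of medicine_cup in the frame of tablet_tray between -0.058 and -0.022 m and y of medicine_cup in the frame of tablet_tray between -0.018 and 0.018 m and z of medicine_cup in the frame of tablet_tray between 0.003 and 0.01 m and angle between medicine_cup's own z axis and vertical below 0.1 rad), for 0.2 s.
At the end, for the whole second after the job is handed in: Tray down on both pins (3 mm, level); cup upright in its large pocket; bottle upright on the mat within 12 mm of midway between tub and cradle, 30 mm fore and aft; snapper flat, up to 57 mm in front of the cradle, centred within 20 mm, parallel within 0.3 rad; all released, at rest (all of step 2 and horizontal distance between dropper_bottle and sharps_tub below 0.125 m and horizontal distance between dropper_bottle and ampoule_cradle below 0.125 m and x of dropper_bottle in the frame of sharps_tub between -0.03 and 0.03 m and x of dropper_bottle in the frame of ampoule_cradle between -0.03 and 0.03 m and height (world z) of dropper_bottle between 0.008 and 0.016 m and angle between dropper_bottle's own z axis and vertical below 0.1 rad and x of ampoule_snapper in the frame of ampoule_cradle between -0.1 and -0.042 m and y of ampoule_snapper in the frame of ampoule_cradle between -0.02 and 0.02 m and angle between the x axis of ampoule_snapper and the y axis of ampoule_cradle, either way round below 0.3 rad and z of ampoule_snapper in the frame of ampoule_cradle between -0.004 and 0.02 m and angle between ampoule_snapper's own x axis and vertical between 1.47 and 1.67 rad and linear speed of each of tablet_tray, medicine_cup, dropper_bottle, ampoule_snapper below 0.02 m/s); the robot touches nothing.
It fails at once if The amber tablet bottle was moved more than 20 mm or knocked over (distance of amber_bottle from where it was at the start of the episode above 0.02 m or angle between amber_bottle's own z axis and vertical above 0.5 rad).
It fails at once if The pulse oximeter was moved more than 20 mm (distance of oximeter from where it was at the start of the episode above 0.02 m).
It fails at once if The glass dropper bottle was tipped over (more than 0.7 rad) (angle between dropper_bottle's own z axis and vertical above 0.7 rad).
It fails at once if The glass dropper bottle was dropped: it fell free more than about 20 mm above the mat (height (world z) of dropper_bottle above 0.035 m and contact force between dropper_bottle and anything else below 0.02 N).
It also fails if it takes over 133 s, if anything falls off the work surface, if the arm or the gripper's body presses on something with over 40 N, if the wrist force passes 120 N, or if a joint passes its speed limit or range.

## Working session

There is one attempt and no reset: what is moved stays moved. The work goes in short steps, Python scripts to look and compute and a tool call to move; the robot and the scene stay as the last step left them, time stands still between calls to the robot, and variables do not carry over. Pictures are saved under pics/ and viewed, on a budget of 14 in all, crops included, one or two more only if the job needs it, and the job is handed in when it is done.

Besides the shell and the picture viewer there is one more tool, called after ">>>" by a JSON object that holds its "method" and its "body". play_rows: Moves the arm, as the interface text tells. Its arguments: {"type":"object","properties":{"offset":{"type":"array","items":{"type":"array","items":{"type":"number"}}},"turn":{"type":"array","items":{"type":"number"}},"grip":{"type":"number"}},"required":["offset","turn"]}

```bash
mkdir -p pics; cat > h.py <<'E'
import numpy as np, cv2
from bench import arm, eyes, find_in, silhouettes
def world(cam,depth,mask,P):
    K=np.array(P["camera_matrix"],float);d=np.array(P["dist"],float);T=np.array(P["camera_from_world"],float)
    v,u=np.nonzero(mask&(depth>0)); z=depth[v,u]
    if len(z)==0: return np.zeros((0,3)),u,v
    n=cv2.undistortPoints(np.stack([u,v],1).astype(float)[:,None],K,d)[:,0]
    p=np.c_[n*z[:,None],z]; Ti=np.linalg.inv(T)
    return p@Ti[:3,:3].T+Ti[:3,3],u,v
def rect(pts):
    (c,s,a)=cv2.minAreaRect(pts[:,:2].astype(np.float32))
    return np.round(c,1),np.round(s,1),round(a,1)
NAMES="tablet_tray medicine_cup dropper_bottle ampoule_snapper carrier_plate sharps_tub ampoule_cradle drawer amber_bottle oximeter".split()
E
python3 - <<'E'
from h import *
for cam in ["top","scene"]:
    im,d=eyes.get_image(cam);P=eyes.camera_params(cam)
    np.savez(f"{cam}0.npz",im=im,d=d)
    cv2.imwrite(f"pics/{cam}0.png",im[...,::-1])
    T=np.linalg.inv(P["camera_from_world"]);print(cam,T[:3,3].round(),T[:3,2].round(2))
    for n in NAMES:
        for r in silhouettes(cam,n)[:2]:
            p,u,v=world(cam,d,r["mask"],P)
            if len(p)<10: print(n,r["score"],"few");continue
            zt=np.percentile(p[:,2],95); q=p[p[:,2]>zt-6]
            print(n,round(r["score"],2),np.round(r["bbox"]),"z",np.percentile(p[:,2],[2,50,98]).round(),"all",*rect(p),"top",*rect(q),len(q))
print(arm.read_state())
E
```

```text
top [ 310.  -23. 1097.] [ 0.23  0.01 -0.97]
tablet_tray 0.85 [477. 198.  44.  87.] z [ 1.  7. 52.] all [ 588.3 -375.6] [199.1  81.7] 6.9 top [ 584.9 -372.2] [12.6 51.7] 7.9 149
medicine_cup 0.53 [322. 254.  19.  18.] z [ 0.  6. 49.] all [439.9 -12.9] [35.2 32.9] 0.5 top [439.9 -12.9] [35.3 32.6] 1.1 34
medicine_cup 0.21 [287. 140.  33.  43.] z [14. 86. 91.] all [703.   66.7] [121.   82.2] 2.0 top [689.3  65.5] [80.9 82.1] 50.0 890
dropper_bottle 0.73 [257. 258.  13.  14.] z [21. 60. 99.] all [432.1 127.4] [28.  29.4] 35.8 top [432.8 128.8] [ 9.7 11.6] 46.6 28
ampoule_snapper 0.71 [371. 257.  16.  27.] z [ 1. 16. 20.] all [ 441.6 -132.2] [16.7 72.9] 63.8 top [ 440.  -130.8] [15.6 68.1] 63.8 175
carrier_plate 0.75 [185. 170.  40.  87.] z [70. 74. 79.] all [622.2 298.9] [ 72.3 203.7] 83.1 top [617.4 286.1] [ 45.8 197.3] 83.1 1567
sharps_tub 0.72 [286. 142.  34.  44.] z [29. 86. 92.] all [688.8  65.3] [83.5 83.1] 47.3 top [689.3  65.5] [80.9 82.1] 50.0 889
sharps_tub 0.48 [321. 254.  20.  21.] z [ 0. 12. 50.] all [440.9 -12.9] [37.4 37.1] 47.0 top [440.9 -12.9] [37.4 36.9] 1.6 65
ampoule
[... 2448 characters left out ...]
132
{'clock': 1.1, 'joints': array([ 1.42658330e+00,  3.84709835e-01,  7.86494817e-03, -1.32009102e-05,
       -1.19397450e+00, -2.58646508e-01]), 'joint_vel': array([ 0.00038288,  0.00083023,  0.0009948 ,  0.00042929,  0.0005017 ,
       -0.00140175]), 'joint_efforts': array([-1.44326332e-04, -3.92100942e+01,  1.88621235e+01,  4.19060111e+00,
       -3.73438070e-04, -7.48830928e-06]), 'position': array([244.96845975, 574.95885134, 208.99042518]), 'ee_rot': array([-5.51337002e-01,  8.34282632e-01, -4.52299297e-06, -1.22556485e-05]), 'contact_force': array([-0.01471983, -0.63707436, -0.01071496]), 'wrist_torque': array([0.01080104, 0.05003274, 0.0445141 ]), 'gripper_width': 85.44100944834581}
```

View pics/top0.png

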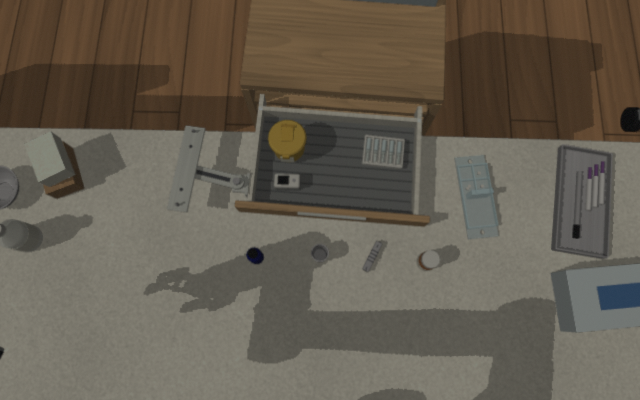

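View pics/scene0.png

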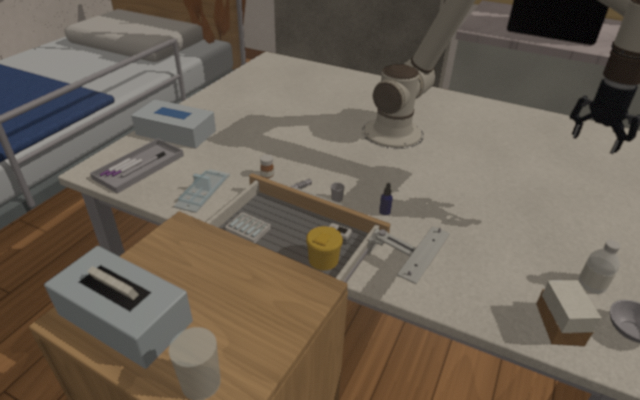

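The top view shows the tub at (287,138), the cradle at (384,152), the oximeter at (286,181) and the tray at (478,197), with its large pocket toward the robot. The plate is at (186,170), the dropper bottle at (256,256), the cup at (320,253), the snapper at (374,255) and the amber bottle at (430,260). The scene view agrees with this.

```bash
python3 - <<'E'
from h import *
P=eyes.camera_params("wrist");s=arm.read_state()
T=np.linalg.inv(P["camera_from_world"]);print(T.round(3),s["position"]);print(P["camera_matrix"],P["dist"])
E
```

```text
[[-3.92000e-01 -8.84000e-01 -2.56000e-01  3.10831e+02]
 [-9.20000e-01  3.76000e-01  1.09000e-01  5.46746e+02]
 [-0.00000e+00  2.78000e-01 -9.61000e-01  3.74563e+02]
 [ 0.00000e+00  0.00000e+00  0.00000e+00  1.00000e+00]] [244.96845975 574.95885134 208.99042518]
[[282.53263974   0.         320.30123265]
 [  0.         282.53263974 197.85878641]
 [  0.           0.           1.        ]] [0.01575347 0.         0.         0.         0.        ]
```

>>> {"method": "play_rows", "body": {"offset": [[40,-30,15],[40,-30,15],[40,-30,15],[40,-30,15],[40,-30,15],[40,-30,15],[40,-30,0],[40,-30,0]], "turn": [-0.14,-0.14,-0.14,-0.14,-0.14,-0.14,0,0]}}

```text
clock: 1.9
position: [554.5, 340.8, 297.9]
ee_rot: [-0.152, 0.988, 0.001, 0.001]
contact_force: [0.2, 1.0, -0.2]
gripper_width: 85.5
```

```bash
python3 - <<'E'
from h import *
P=eyes.camera_params("wrist");im,d=eyes.get_image("wrist");np.savez("w1.npz",im=im,d=d,P=P)
r=silhouettes("wrist","carrier_plate")
for q in r[:2]:
    p,u,v=world("wrist",d,q["mask"],P);k=abs(p[:,2]-74)<4;print(q["score"],q["bbox"],np.percentile(p[:,2],[5,50,95,99.5]),rect(p[k]))
x,y,w,h=r[0]["bbox"]
x0,x1,y0,y1=[int(a) for a in (x-w/2-10,x+w/2+10,y-h/2-10,y+h/2+10)];x0=max(x0,0);y0=max(y0,0)
c=im[y0:y1,x0:x1];f=min(800//c.shape[1],600//c.shape[0]);print(x0,y0,f)
cv2.imwrite("pics/w1.png",cv2.resize(c,None,fx=f,fy=f,interpolation=cv2.INTER_CUBIC)[...,::-1])
E
```

```text
0.85 [285.6, 114.1, 141.5, 93.8] [73.1969979  74.57703997 75.99297607 84.67542455] (array([618.5, 286.3]), array([ 45.9, 195.9]), 83.1)
204 57 4
```

View pics/w1.png

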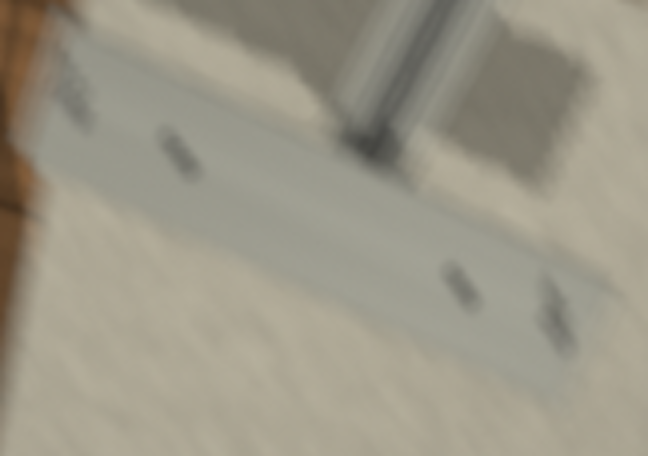

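The wrist view shows the plate centred near (286,114), with four dark features along it: two pins at the ends and two holes. The image is blurred by arm motion. The plate measures (618.5, 286.3) with yaw −6.9°. Next I'll go to the tray.

>>> {"method": "play_rows", "body": {"offset": [[2,-48,0],[2,-48,0],[2,-48,0],[2,-48,0],[2,-48,0],[2,-48,0],[2,-48,0],[2,-48,0],[2,-48,0],[2,-48,0],[2,-48,0],[2,-48,0]], "turn": [-0.1,-0.07,0,0,0,0,0,0,0,0,0,0]}}

```text
clock: 3.2
position: [578.2, -249.0, 295.8]
ee_rot: [-0.066, 0.998, 0.0, 0.001]
contact_force: [0.6, 0.5, -0.9]
gripper_width: 85.6
```

>>> {"method": "play_rows", "body": {"offset": [[2,-48,-30],[2,-48,-30],[2,-30,-20],[0,0,-18],[0,0,0],[0,0,0]], "turn": [0,0,0,0,0,0]}}

```text
clock: 3.8
position: [582.6, -371.6, 201.5]
ee_rot: [-0.063, 0.998, -0.0, 0.002]
contact_force: [0.4, 0.2, 0.5]
gripper_width: 85.8
```

```bash
python3 - <<'E'
from h import *
s=arm.read_state();print(s["position"],s["ee_rot"].round(4))
P=eyes.camera_params("wrist");im,d=eyes.get_image("wrist");np.savez("w2.npz",im=im,d=d,P=P)
r=silhouettes("wrist","tablet_tray")
for q in r[:2]:
    p,u,v=world("wrist",d,q["mask"],P);k=p[:,2]>48;print(q["score"],q["bbox"],np.percentile(p[:,2],[5,50,95,99.5]),rect(p),"bar",rect(p[k]))
cv2.imwrite("pics/w2.png",im[...,::-1])
E
```

```text
[ 582.63355587 -371.63895453  201.51471373] [-6.30e-02  9.98e-01 -3.00e-04  2.00e-03]
0.61 [319.6, 173.8, 158.2, 59.3] [ 5.19040108  6.83626784 50.94267381 53.34037374] (array([ 586.6, -369.9]), array([201.2,  76.8]), 7.2) bar (array([ 586.8, -373. ]), array([11.6, 49.1]), 6.8)
```

View pics/w2.png

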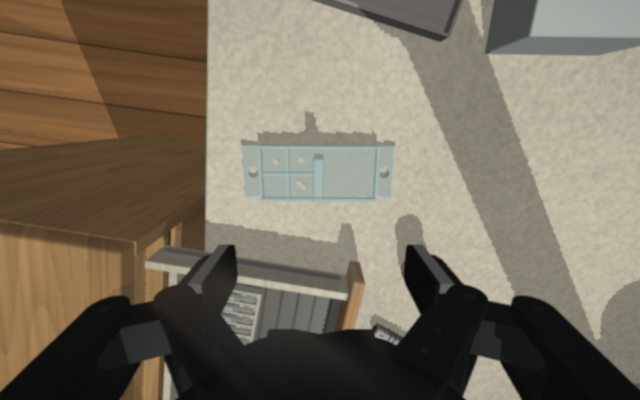

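The tray is at (320,174), with the large pocket on the right (−x) side. The holes are at (253,172) and (384,172), and the bar is at (318,175). I'll descend and grip.

>>> {"method": "play_rows", "body": {"offset": [[4,-1.5,-40],[0,0,-40],[0,0,-40],[0,0,-35],[0,0,-15],[0,0,0]], "turn": [0,0,0,0,0,0]}}

```text
clock: 4.5
position: [595.3, -369.3, 41.3]
ee_rot: [-0.068, 0.998, -0.006, 0.014]
contact_force: [0.5, 0.0, 0.0]
gripper_width: 85.4
```

```bash
python3 - <<'E'
from h import *
f=np.load("w2.npz",allow_pickle=True);im=f["im"];P=f["P"].item()
K=np.array(P["camera_matrix"]);T=np.linalg.inv(P["camera_from_world"])
g=cv2.cvtColor(im,cv2.COLOR_RGB2GRAY).astype(float)
# precise hole centroids: bright-vs-neighbourhood blobs
for (u,v) in [(253,172),(384,172)]:
    w=g[v-8:v+9,u-8:u+9];print(w[::2,::2].astype(int).tolist())
    m=(w-np.median(w)).clip(0);m[m<15]=0
    yy,xx=np.mgrid[-8:9,-8:9];r=xx**2+yy**2<49;m=m*r
    c=np.array([u+(m*xx).sum()/m.sum(),v+(m*yy).sum()/m.sum()])
    for c in (c,np.array([u,v],float)):
        n=cv2.undistortPoints(c[None,None],K,np.array(P["dist"]))[0,0];ray=T[:3,:3]@[*n,1];o=T[:3,3];print(c,(o+ray*(6-o[2])/ray[2]).round(1))
E
```

```text
[[169, 169, 168, 169, 169, 170, 171, 175, 152], [169, 170, 175, 175, 179, 179, 172, 174, 154], [170, 171, 182, 185, 185, 183, 178, 174, 155], [170, 169, 170, 190, 189, 179, 165, 175, 156], [169, 165, 145, 162, 162, 158, 147, 173, 158], [169, 166, 138, 129, 131, 131, 147, 174, 169], [168, 167, 158, 138, 128, 137, 161, 174, 164], [169, 168, 169, 166, 162, 165, 168, 173, 164], [171, 169, 169, 169, 169, 169, 169, 173, 166]]
[252.60967742 169.07096774] [ 671.7 -365.9    6. ]
[253. 172.] [ 670.9 -362.1    6. ]
[[158, 175, 168, 170, 169, 169, 169, 169, 172], [161, 175, 170, 171, 175, 177, 169, 170, 174], [164, 175, 180, 181, 184, 180, 170, 170, 175], [166, 175, 181, 184, 184, 157, 153, 169, 175], [170, 172, 158, 157, 155, 133, 132, 166, 175], [171, 170, 143, 135, 133, 121, 132, 167, 183], [172, 170, 150, 134, 124, 124, 155, 169, 183], [173, 171, 167, 159, 155, 162, 168, 170, 183], [173, 171, 169, 170, 170, 169, 168, 171, 184]]
[384.25 168.5 ] [ 503.2 -388.2    6. ]
[384. 172.] [ 502.7 -383.6    6. ]
```

>>> {"method": "play_rows", "body": {"offset": [[-8,-3,0],[0,0,0],[0,0,0]], "turn": [0,0,0]}}

```text
clock: 4.8
position: [590.2, -372.5, 47.0]
ee_rot: [-0.07, 0.997, -0.008, 0.018]
contact_force: [0.1, -0.0, 0.1]
gripper_width: 85.5
```

>>> {"method": "play_rows", "body": {"offset": [[0,0,40],[0,0,40],[0,0,40],[0,0,0],[0,0,0]], "turn": [0,0,0,0,0]}}

```text
clock: 5.3
position: [590.8, -373.3, 178.7]
ee_rot: [-0.07, 0.997, -0.011, 0.022]
contact_force: [0.2, 0.5, -1.2]
gripper_width: 85.2
```

```bash
cat >> h.py <<'E'
def tilt():
    from scipy.spatial.transform import Rotation as R
    s=arm.read_state();m=R.from_quat(s["ee_rot"]).as_matrix()
    print("t",round(s["clock"],2),"pos",s["position"].round(1),"z axis",m[:2,2].round(4),"yaw",np.degrees(np.arctan2(m[1,0],m[0,0])).round(2),"F",s["contact_force"].round(1),"w",round(s["gripper_width"],1))
E
python3 -c "
from h import *
tilt()"
```

```text
t 5.3 pos [ 590.8 -373.3  178.7] z axis [ 0.0457 -0.0188] yaw -171.97 F [ 0.2  0.5 -1.2] w 85.2
```

>>> {"method": "play_rows", "body": {"offset": [[0,0,0],[0,0,0],[0,0,0],[0,0,0]], "turn": [0,0,0,0]}}

```text
clock: 5.7
position: [590.0, -373.1, 177.6]
ee_rot: [-0.07, 0.997, -0.011, 0.021]
contact_force: [-0.2, 0.6, 1.3]
gripper_width: 85.2
```

```bash
python3 -c "
from h import *
tilt()"
```

```text
t 5.7 pos [ 590.  -373.1  177.6] z axis [ 0.0441 -0.018 ] yaw -171.98 F [-0.2  0.6  1.3] w 85.2
```

>>> {"method": "play_rows", "body": {"offset": [[-1,0,-20],[-1,0,-20],[-1,0,-20],[-1,0,-20],[0,0,-20],[0,0,-20]], "turn": [0,0,0,0,0,0]}}

```text
clock: 6.3
position: [586.3, -373.5, 52.8]
ee_rot: [-0.07, 0.997, -0.011, 0.022]
contact_force: [0.3, 0.2, 1.1]
gripper_width: 85.3
```

```bash
python3 -c "
from h import *
tilt()"
```

```text
t 6.3 pos [ 586.3 -373.5   52.8] z axis [ 0.0446 -0.0192] yaw -171.95 F [0.3 0.2 1.1] w 85.3
```

>>> {"method": "play_rows", "body": {"offset": [[0,0,50],[0,0,50],[0,0,40],[0,0,25],[0,0,15],[0,0,8],[0,0,0]], "turn": [0,0,0,0,0,0,0]}}

```text
clock: 7.0
position: [578.9, -370.4, 229.3]
ee_rot: [-0.069, 0.998, -0.004, 0.007]
contact_force: [-0.6, 0.4, -0.6]
gripper_width: 85.3
```

```bash
python3 -c "
from h import *
tilt()"
```

```text
t 7.0 pos [ 578.9 -370.4  229.3] z axis [ 0.0145 -0.0073] yaw -172.06 F [-0.6  0.4 -0.6] w 85.3
```

>>> {"method": "play_rows", "body": {"offset": [[-40,0,0],[-40,0,0],[-30,0,0],[0,0,0],[0,0,0]], "turn": [0,0,0,0,0]}}

```text
clock: 7.5
position: [462.8, -367.8, 219.2]
ee_rot: [-0.069, 0.998, 0.0, 0.001]
contact_force: [0.2, 0.0, -0.2]
gripper_width: 85.1
```

```bash
python3 -c "
from h import *
tilt()"
```

```text
t 7.5 pos [ 462.8 -367.8  219.2] z axis [0.0011 0.0007] yaw -172.06 F [ 0.2  0.  -0.2] w 85.1
```

>>> {"method": "play_rows", "body": {"offset": [[20,0,0],[20,0,0],[20,0,0],[20,0,0],[20,0,0],[10,0,0],[0,0,0]], "turn": [0,0,0,0,0,0,0]}}

```text
clock: 8.2
position: [580.1, -366.0, 210.2]
ee_rot: [-0.07, 0.998, 0.003, -0.004]
contact_force: [-0.4, 0.4, 0.5]
gripper_width: 85.4
```

```bash
python3 -c "
from h import *
tilt()"
```

```text
t 8.2 pos [ 580.1 -366.   210.2] z axis [-0.0089  0.0056] yaw -171.97 F [-0.4  0.4  0.5] w 85.4
```

>>> {"method": "play_rows", "body": {"offset": [[3,-3.5,-20],[3,-3.5,-20],[0,0,-20],[0,0,-20],[0,0,-20],[0,0,-20],[0,0,-15],[0,0,-10],[0,0,-5],[0,0,0]], "turn": [0,0,0,0,0,0,0,0,0,0]}}

```text
clock: 9.2
position: [581.2, -372.8, 53.0]
ee_rot: [-0.069, 0.998, 0.004, -0.006]
contact_force: [-0.3, 1.2, 0.2]
gripper_width: 85.1
```

```bash
python3 -c "
from h import *
tilt()"
```

```text
t 9.2 pos [ 581.2 -372.8   53. ] z axis [-0.0135  0.0076] yaw -172.05 F [-0.3  1.2  0.2] w 85.1
```

>>> {"method": "play_rows", "body": {"offset": [[3,0,-12],[2,0,-12],[0,0,-6],[0,0,0]], "turn": [0,0,0,0]}}

```text
clock: 9.6
position: [587.8, -373.3, 22.5]
ee_rot: [-0.069, 0.998, 0.003, -0.005]
contact_force: [-0.1, 0.2, 0.2]
gripper_width: 85.3
```

```bash
python3 -c "
from h import *
tilt()"
```

```text
t 9.6 pos [ 587.8 -373.3   22.5] z axis [-0.0101  0.0061] yaw -172.04 F [-0.1  0.2  0.2] w 85.3
```

>>> {"method": "play_rows", "body": {"offset": [[0,0,0],[0,0,0],[0,0,0],[0,0,0],[0,0,0],[0,0,0],[0,0,0],[0,0,0]], "turn": [0,0,0,0,0,0,0,0], "grip": -1}}

```text
clock: 10.4
position: [588.5, -373.6, 23.8]
ee_rot: [-0.07, 0.998, 0.003, -0.004]
contact_force: [0.6, 0.6, 0.2]
gripper_width: 9.5
```

```bash
python3 -c "
from h import *
tilt()"
```

```text
t 10.4 pos [ 588.5 -373.6   23.8] z axis [-0.008   0.0051] yaw -172.03 F [0.6 0.6 0.2] w 9.5
```

>>> {"method": "play_rows", "body": {"offset": [[0,0,10],[0,0,20],[0,0,25],[0,0,25],[0,0,25],[0,0,25],[0,0,25],[0,0,15],[0,0,10],[0,0,5],[0,0,0]], "turn": [0,0,0,0,0,0,0,0,0,0,0]}}

```text
clock: 11.5
position: [583.8, -371.4, 217.2]
ee_rot: [-0.069, 0.998, 0.005, -0.007]
contact_force: [-0.6, 0.4, -2.1]
gripper_width: 9.8
```

```bash
python3 - <<'E'
from h import *
tilt()
P=eyes.camera_params("wrist");im,d=eyes.get_image("wrist");np.savez("w3.npz",im=im,d=d,P=P)
cv2.imwrite("pics/w3.png",im[...,::-1])
for q in silhouettes("wrist","tablet_tray")[:1]:
    p,u,v=world("wrist",d,q["mask"],P)
    k=p[:,2]>0;print(q["score"],q["bbox"],np.percentile(p[:,2],[5,50,95]),rect(p))
    A=np.c_[p[:,:2],np.ones(len(p))]; m=abs(p[:,2]-np.median(p[:,2]))<12
    for _ in range(4):
        c=np.linalg.lstsq(A[m],p[m,2],rcond=None)[0]; m=abs(A@c-p[:,2])<3
    print("plane",c,m.sum())
E
```

```text
t 11.5 pos [ 583.8 -371.4  217.2] z axis [-0.0144  0.0092] yaw -172.09 F [-0.6  0.4 -2.1] w 9.8
0.76 [320.0, 233.4, 300.4, 122.7] [198.6474634  200.4392013  245.37068889] (array([ 614.8, -286.8]), array([500.3, 227.4]), 7.8)
plane [-7.69953596e-03  5.59365633e-03  2.06606856e+02] 18473
```

View pics/w3.png

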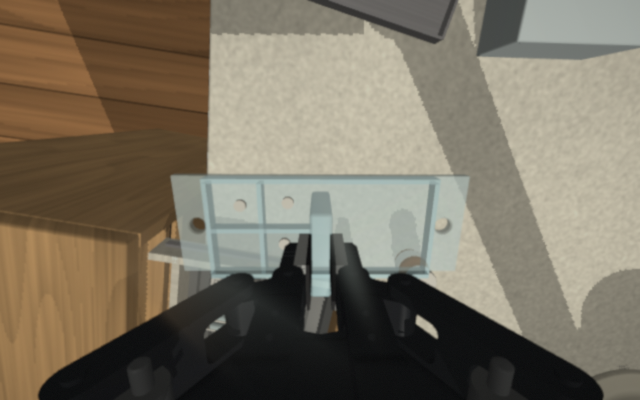

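The tray is held level, with holes visible at (198,225) and (443,225). Next I'll carry it past the plate so the camera sees both.

>>> {"method": "play_rows", "body": {"offset": [[0,15,0],[0,30,0],[0,42,0],[0,42,0],[0,42,0],[0,42,0],[0,42,0],[0,42,0],[0,42,0],[0,42,0],[0,42,0],[0,42,0]], "turn": [0,0,0,0,0,0,0,0,0,0,0,0]}}

```text
clock: 12.8
position: [571.1, 113.1, 201.4]
ee_rot: [-0.065, 0.998, 0.008, -0.02]
contact_force: [1.3, -0.3, -1.2]
gripper_width: 9.9
```

>>> {"method": "play_rows", "body": {"offset": [[5,42,0],[5,42,0],[5,42,0],[5,42,0],[5,42,0],[5,35,0],[5,25,0],[5,15,0],[0,8,0],[0,0,0],[0,0,0]], "turn": [-0.04,-0.05,-0.05,-0.05,-0.05,-0.02,0,0,0,0,0]}}

```text
clock: 13.9
position: [597.3, 426.6, 187.6]
ee_rot: [0.064, 0.998, 0.004, -0.029]
contact_force: [-0.3, 0.3, -1.2]
gripper_width: 9.8
```

```bash
cat > fit.py <<'E'
from h import *
tilt()
s=arm.read_state();P=eyes.camera_params("wrist");im,d=eyes.get_image("wrist");np.savez("w4.npz",im=im,d=d,P=P,pos=s["position"],q=s["ee_rot"])
cv2.imwrite("pics/w4.png",im[...,::-1])
for n in ["carrier_plate","tablet_tray"]:
  for q in silhouettes("wrist",n)[:1]:
    p,u,v=world("wrist",d,q["mask"],P);k=abs(p[:,2]-75)<5
    print(n,q["score"],q["bbox"],np.percentile(p[:,2],[5,50,95]),rect(p[k]) if k.sum()>10 else "")
E
python3 fit.py
```

```text
t 13.9 pos [597.3 426.6 187.6] z axis [-0.0569  0.0116] yaw 172.65 F [-0.3  0.3 -1.2] w 9.8
carrier_plate 0.62 [264.6, 36.9, 230.5, 64.3] [73.25920339 74.61839764 76.03222269] (array([619.1, 286.7]), array([ 46.9, 196.1]), 82.8)
tablet_tray 0.81 [318.8, 233.8, 299.0, 122.3] [165.61208851 172.65796034 215.66448594]
```

View pics/w4.png

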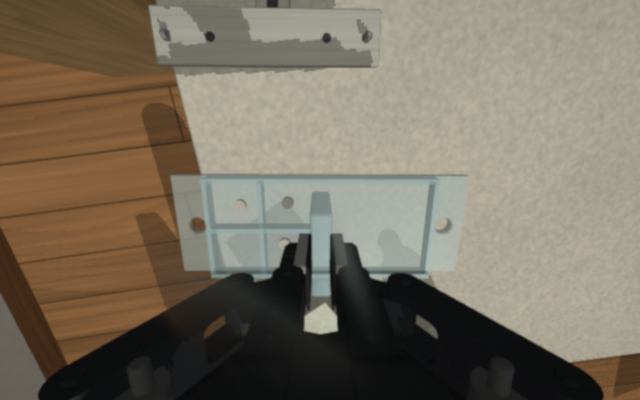

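Plate at (265,37): the pins are at (165,33) and (367,37), the tray holes at (198,225) and (443,225). The tool has leaned 0.058 rad, so I'll correct that with a fast descent, which tipped it the other way before.

>>> {"method": "play_rows", "body": {"offset": [[0,0,10],[0,0,25],[0,0,40],[0,0,40],[0,0,0],[0,0,0],[0,0,0]], "turn": [0,0,0,0,0,0,0]}}

```text
clock: 14.75
position: [598.3, 419.8, 314.6]
ee_rot: [0.068, 0.997, 0.006, -0.026]
contact_force: [0.1, -0.1, -1.3]
gripper_width: 9.3
```

```bash
python3 -c "
from h import *
tilt()"
```

```text
t 14.75 pos [598.3 419.8 314.6] z axis [-0.0513  0.0156] yaw 172.26 F [ 0.1 -0.1 -1.3] w 9.3
```

>>> {"method": "play_rows", "body": {"offset": [[0,0,-40],[0,0,-40],[0,0,-25],[0,0,0],[0,0,0],[0,0,0]], "turn": [0,0,0,0,0,0]}}

```text
clock: 15.35
position: [597.0, 416.7, 204.6]
ee_rot: [0.068, 0.997, 0.004, -0.027]
contact_force: [-0.9, -0.1, -2.3]
gripper_width: 9.3
```

```bash
python3 -c "
from h import *
tilt()"
```

```text
t 15.35 pos [597.  416.7 204.6] z axis [-0.0539  0.0123] yaw 172.15 F [-0.9 -0.1 -2.3] w 9.3
```

>>> {"method": "play_rows", "body": {"offset": [[0,0,15],[0,0,25],[0,0,40],[0,0,40],[0,0,0],[0,0,0]], "turn": [0,0,0,0,0,0]}}

```text
clock: 15.95
position: [598.4, 417.0, 338.8]
ee_rot: [0.069, 0.997, 0.009, -0.022]
contact_force: [0.6, 0.4, -2.6]
gripper_width: 9.3
```

>>> {"method": "play_rows", "body": {"offset": [[0,0,-50],[0,0,-50],[0,0,-40],[0,0,-25],[0,0,-15],[0,0,-8],[0,0,0]], "turn": [0,0,0,0,0,0,0]}}

```text
clock: 16.65
position: [596.9, 414.9, 147.0]
ee_rot: [0.069, 0.997, 0.011, -0.019]
contact_force: [0.3, 0.5, -2.0]
gripper_width: 9.6
```

```bash
python3 -c "
from h import *
tilt()"
```

```text
t 16.65 pos [596.9 414.9 147. ] z axis [-0.0366  0.0253] yaw 172.13 F [ 0.3  0.5 -2. ] w 9.6
```

>>> {"method": "play_rows", "body": {"offset": [[0,0,15],[0,0,25],[0,0,40],[0,0,50],[0,0,0],[0,0,0]], "turn": [0,0,0,0,0,0]}}

```text
clock: 17.25
position: [598.7, 415.0, 295.4]
ee_rot: [0.069, 0.997, 0.016, -0.012]
contact_force: [0.1, 0.9, -2.9]
gripper_width: 9.7
```

>>> {"method": "play_rows", "body": {"offset": [[0,0,-50],[0,0,-50],[0,0,-40],[0,0,-25],[0,0,-15],[0,0,-8],[0,0,0]], "turn": [0,0,0,0,0,0,0]}}

```text
clock: 17.95
position: [600.7, 415.1, 113.5]
ee_rot: [0.068, 0.997, 0.023, -0.004]
contact_force: [-0.0, -0.4, -1.4]
gripper_width: 9.8
```

```bash
python3 -c "
from h import *
tilt()"
```

```text
t 17.95 pos [600.7 415.1 113.5] z axis [-0.0053  0.0462] yaw 172.2 F [-0.  -0.4 -1.4] w 9.8
```

>>> {"method": "play_rows", "body": {"offset": [[0,0,40],[0,0,35],[0,0,15],[0,0,5],[0,0,0]], "turn": [0,0,0,0,0]}}

```text
clock: 18.45
position: [602.1, 415.6, 218.3]
ee_rot: [0.068, 0.997, 0.025, -0.001]
contact_force: [0.2, 0.1, -1.2]
gripper_width: 9.9
```

```bash
python3 -c "
from h import *
tilt()"
```

```text
t 18.45 pos [602.1 415.6 218.3] z axis [0.002  0.0505] yaw 172.22 F [ 0.2  0.1 -1.2] w 9.9
```

>>> {"method": "play_rows", "body": {"offset": [[5,-40,0],[5,-35,0],[4,-15,0],[2,-8,0],[0,-4,0],[0,0,0]], "turn": [0,0,0,0,0,0]}}

```text
clock: 19.05
position: [616.8, 311.8, 214.9]
ee_rot: [0.067, 0.997, 0.025, -0.002]
contact_force: [0.7, 0.3, -1.0]
gripper_width: 9.7
```

```bash
python3 -c "
from h import *
tilt()"
```

```text
t 19.05 pos [616.8 311.8 214.9] z axis [-0.0015  0.0497] yaw 172.36 F [ 0.7  0.3 -1. ] w 9.7
```

```bash
sed 's/w4/w5/g' fit.py > fit5.py; cat >> fit5.py <<'E'
c=im[160:290,150:490];cv2.imwrite("pics/w5c.png",cv2.resize(c,None,fx=2.3,fy=2.3,interpolation=cv2.INTER_CUBIC)[...,::-1])
E
python3 fit5.py; python3 - <<'E'
from h import *
f=np.load("w4.npz",allow_pickle=True);g=cv2.cvtColor(f["im"],cv2.COLOR_RGB2GRAY)
A=g[212:238,185:212];B=g[212:238,430:457];C=g[18:48,150:182];D=g[20:54,352:384]
out=np.hstack([cv2.resize(x,(390,290),interpolation=cv2.INTER_CUBIC) for x in (A,B)]);o2=np.hstack([cv2.resize(x,(390,290),interpolation=cv2.INTER_CUBIC) for x in (C,D)])
cv2.imwrite("pics/holes.png",np.vstack([out,o2]))
E
```

```text
t 19.05 pos [616.8 311.8 214.9] z axis [-0.0015  0.0497] yaw 172.36 F [ 0.7  0.3 -1. ] w 9.7
carrier_plate 0.62 [314.6, 153.3, 180.0, 41.2] [73.30291739 74.53262319 75.79479134] (array([618.3, 285.1]), array([ 45.5, 195. ]), 82.3)
tablet_tray 0.9 [319.4, 235.0, 299.1, 123.2] [196.03553875 198.31227281 242.64303319]
```

View pics/w5c.png

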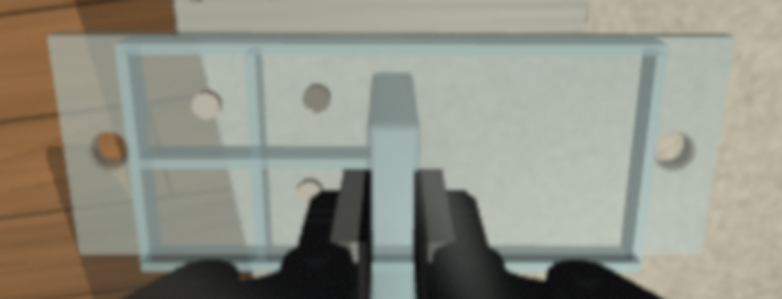

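View pics/holes.png

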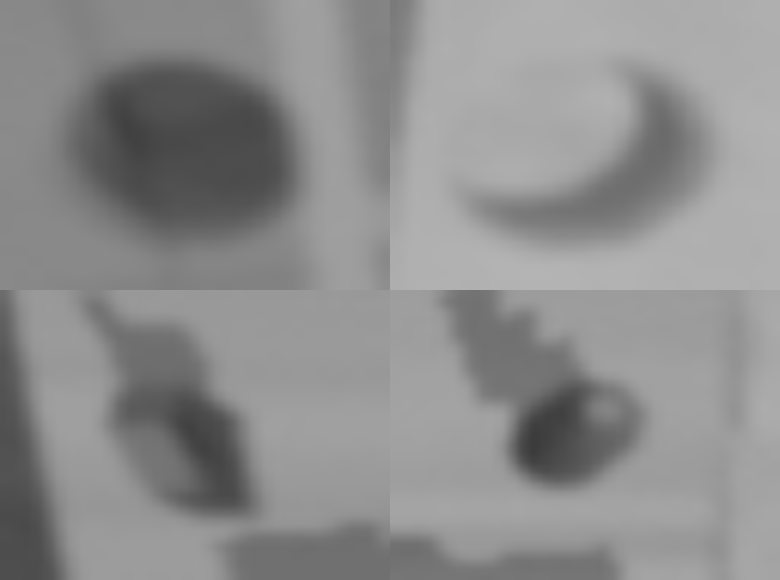

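```bash
cat > an.py <<'E'
from h import *
from scipy.spatial.transform import Rotation as R
f=np.load("w4.npz",allow_pickle=True);P=f["P"].item();d=f["d"];pos=f["pos"];M=R.from_quat(f["q"]).as_matrix()
K=np.array(P["camera_matrix"]);T=np.linalg.inv(P["camera_from_world"]);o=T[:3,3]
def ray(c):
    n=cv2.undistortPoints(np.array([[c]],float),K,np.array(P["dist"]))[0,0];return T[:3,:3]@[*n,1]
A,B,C,D=[np.array(x) for x in [(197.4,225.1),(442.7,225.2),(168,36.8),(365.3,38.6)]]
pins=[o+ray(c)*(74-o[2])/ray(c)[2] for c in (C,D)]
# tray plane: end flanges around the holes
m=np.zeros(d.shape,bool);m[190:262,178:200]=1;m[190:262,436:460]=1
p,_,_=world("wrist",d,m,P);k=abs(p[:,2]-np.median(p[:,2]))<20;p=p[k]
a=np.c_[p[:,:2],np.ones(len(p))];k=np.ones(len(p),bool)
for _ in range(5):
    c=np.linalg.lstsq(a[k],p[k,2],rcond=None)[0];k=abs(a@c-p[:,2])<2.5
print("plane",c,k.sum(),"toolslope",M[:2,2]/-M[2,2])
n=np.array([-c[0],-c[1],1]);hs=[]
for h in (A,B):
    r=ray(h);t=(c[2]-n@o)/(n@r);hs.append(o+r*t)
def rep(s,q):
    e=q[0]-q[1];print(s,np.round(q,1),"len",np.linalg.norm(e).round(2),"mid",((q[0]+q[1])/2).round(2),"yaw",np.degrees(np.arctan2(e[1],e[0])).round(2));return (q[0]+q[1])/2
mp=rep("pins",pins);mh=rep("holes",hs)
rel=M.T@(mh-pos);print("hole mid in tool",rel.round(2),"hole0,1",(M.T@(hs[0]-pos)).round(1),(M.T@(hs[1]-pos)).round(1))
s=arm.read_state();Mn=R.from_quat(s["ee_rot"]).as_matrix();und=rel+[0,0,6]
hn=[Mn@(M.T@(h-pos))+s["position"] for h in hs]
rep("holes now",hn);print("underside mid now",(s["position"]+Mn@und).round(2),"ends z",[round(h[2]-6,1) for h in hn])
E
python3 an.py
```

```text
plane [-5.12185593e-02  8.10585788e-03  1.97462354e+02] 2853 toolslope [-0.05697652  0.01163688]
pins [[703.2 277.2  74. ]
 [534.7 297.4  74. ]] len 169.78 mid [618.94 287.29  74.  ] yaw -6.86
holes [[681.3 417.2 166. ]
 [513.4 439.3 174.7]] len 169.51 mid [597.34 428.24 170.34] yaw -7.5
hole mid in tool [-0.81  1.6  17.28] hole0,1 [-85.6   1.4  16.8] [83.9  1.8 17.8]
holes now [[701.7 303.6 197.6]
 [533.7 326.5 197.9]] len 169.51 mid [617.7  315.05 197.78] yaw -7.74
underside mid now [617.69 315.35 191.78] ends z [np.float64(191.6), np.float64(191.9)]
```

>>> {"method": "play_rows", "body": {"offset": [[1,-7,0],[0,-9,0],[0,-8,0],[0,-4,-5],[0,0,-12],[0,0,-18],[0,0,-18],[0,0,-15],[0,0,-10],[0,0,-6],[0,0,-3],[0,0,0]], "turn": [0.007,0.007,0,0,0,0,0,0,0,0,0,0]}}

```text
clock: 20.4
position: [616.2, 282.8, 120.0]
ee_rot: [0.058, 0.998, 0.025, -0.003]
contact_force: [-0.9, 1.5, -1.4]
gripper_width: 9.5
```

```bash
python3 an.py|tail -2;python3 -c "
from h import *
tilt()"
```

```text
[533.  295.1 103.1]] len 169.51 mid [617.12 285.11 102.81] yaw -6.8
underside mid now [617.1  285.4   96.82] ends z [np.float64(96.5), np.float64(97.1)]
t 20.4 pos [616.2 282.8 120. ] z axis [-0.004   0.0494] yaw 173.36 F [-0.9  1.5 -1.4] w 9.5
```

>>> {"method": "play_rows", "body": {"offset": [[1,1,0],[0.8,0.8,-2],[0,0,-2],[0,0,0]], "turn": [0,0,0,0]}}

```text
clock: 20.8
position: [619.5, 285.6, 118.1]
ee_rot: [0.058, 0.998, 0.026, -0.001]
contact_force: [-0.1, 0.1, -1.9]
gripper_width: 9.6
```

```bash
python3 an.py|tail -2
```

```text
[536.3 298.  101. ]] len 169.51 mid [620.47 287.98 100.96] yaw -6.78
underside mid now [620.47 288.29  94.97] ends z [np.float64(95.0), np.float64(95.0)]
```

>>> {"method": "play_rows", "body": {"offset": [[-1,-0.7,0],[0,0,-2],[0,0,-2],[0,0,0]], "turn": [0,0,0,0]}}

```text
clock: 21.2
position: [618.5, 285.0, 114.4]
ee_rot: [0.058, 0.998, 0.026, -0.001]
contact_force: [0.3, -0.2, -2.1]
gripper_width: 9.5
```

```bash
python3 an.py|tail -2
```

```text
[535.3 297.4  97.2]] len 169.51 mid [619.5  287.35  97.22] yaw -6.78
underside mid now [619.5  287.66  91.23] ends z [np.float64(91.3), np.float64(91.2)]
```

Within about 0.5 mm. Lowering onto the pins and watching the force.

>>> {"method": "play_rows", "body": {"offset": [[-0.5,-0.4,-2],[0,0,-2],[0,0,-2],[0,0,-2],[0,0,-1],[0,0,0]], "turn": [0,0,0,0,0,0]}}

```text
clock: 21.8
position: [617.8, 284.4, 104.2]
ee_rot: [0.058, 0.998, 0.026, -0.001]
contact_force: [0.6, -0.1, -1.7]
gripper_width: 9.6
```

```bash
python3 an.py|tail -2
```

```text
[534.7 296.8  87. ]] len 169.51 mid [618.83 286.74  87.01] yaw -6.78
underside mid now [618.83 287.05  81.02] ends z [np.float64(81.0), np.float64(81.0)]
```

>>> {"method": "play_rows", "body": {"offset": [[0,0,-2],[0,0,-2],[0,0,-2],[0,0,-1],[0,0,0]], "turn": [0,0,0,0,0]}}

```text
clock: 22.3
position: [618.4, 285.0, 98.7]
ee_rot: [0.057, 0.998, 0.027, -0.0]
contact_force: [-0.8, -0.6, -1.9]
gripper_width: 9.5
```

```bash
python3 an.py|tail -2
```

```text
[535.2 297.4  81.4]] len 169.51 mid [619.4  287.44  81.55] yaw -6.73
underside mid now [619.41 287.76  75.56] ends z [np.float64(75.7), np.float64(75.4)]
```

>>> {"method": "play_rows", "body": {"offset": [[0,0,-1],[0,0,-1],[0,0,0]], "turn": [0,0,0]}}

```text
clock: 22.6
position: [618.5, 285.3, 98.5]
ee_rot: [0.057, 0.998, 0.027, 0.0]
contact_force: [-0.0, 0.0, 0.1]
gripper_width: 9.8
```

>>> {"method": "play_rows", "body": {"offset": [[0,0,0],[0,0,0],[0,0,0],[0,0,0]], "turn": [0,0,0,0], "grip": 0}}

```text
clock: 23.0
position: [619.3, 285.1, 97.2]
ee_rot: [0.057, 0.998, 0.027, 0.001]
contact_force: [0.1, 0.9, -0.2]
gripper_width: 42.9
```

```bash
python3 -c "
from h import *
tilt()"
```

```text
t 23.0 pos [619.3 285.1  97.2] z axis [0.0046 0.0539] yaw 173.43 F [ 0.1  0.9 -0.2] w 42.9
```

>>> {"method": "play_rows", "body": {"offset": [[0,0,10],[0,0,50],[0,0,50],[0,0,40],[0,0,20],[0,0,10],[0,0,5],[0,0,0]], "turn": [0,0,0,0,0,0,0,0]}}

```text
clock: 23.8
position: [617.3, 283.0, 291.2]
ee_rot: [0.058, 0.998, 0.026, 0.001]
contact_force: [-0.3, -0.0, -0.5]
gripper_width: 42.9
```

```bash
python3 - <<'E'
from h import *
tilt()
for cam in ("wrist","top"):
    P=eyes.camera_params(cam);im,d=eyes.get_image(cam);np.savez(cam+"6.npz",im=im,d=d,P=P)
    for n in ("tablet_tray","carrier_plate"):
      for q in silhouettes(cam,n)[:1]:
        p,u,v=world(cam,d,q["mask"],P);k=p[:,2]>60;print(cam,n,round(q["score"],2),np.round(q["bbox"]),np.percentile(p[k,2],[5,25,50,75,99]).round(1),rect(p[k]),"bar",rect(p[p[:,2]>120]) if (p[:,2]>120).sum()>5 else "")
    if cam=="wrist": cv2.imwrite("pics/w6.png",im[...,::-1])
E
```

```text
t 23.8 pos [617.3 283.  291.2] z axis [0.0046 0.0526] yaw 173.38 F [-0.3 -0.  -0.5] w 42.9
wrist tablet_tray 0.74 [320. 166. 152.  54.] [ 79.3  80.1  80.8  82.7 127. ] (array([619.3, 287.2]), array([ 70.4, 195.7]), 82.9) bar (array([619.4, 286.6]), array([49., 11.]), 83.4)
top tablet_tray 0.74 [185. 169.  48.  90.] [ 77.4  79.6  81.4  85.6 127.6] (array([618.6, 287.2]), array([ 70.8, 197.1]), 82.7) bar (array([617.8, 285.5]), array([46.4, 12.9]), 82.2)
top carrier_plate 0.47 [193. 129.   2.  -1.] [82.3 82.7 83.1 83.7 84.9] (array([701.4, 276.3]), array([2.6, 2.5]), 81.1) bar
```

View pics/w6.png

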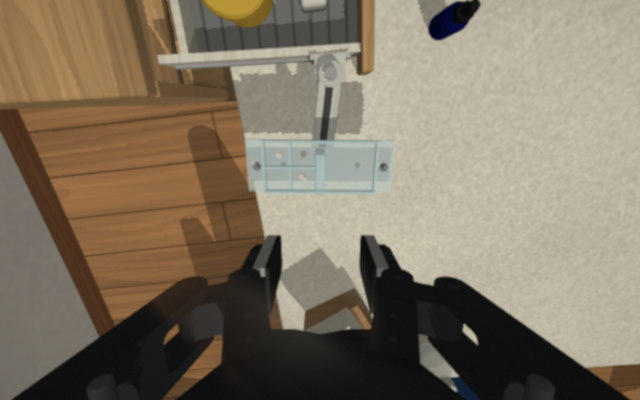

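Tray seated: its upper face is at 80 mm and the pins show in the holes at (257,166) and (384,167). Next is the cup, with the jaws turned a quarter turn.

>>> {"method": "play_rows", "body": {"offset": [[-8,-12,0],[-12,-20,0],[-16,-28,0],[-18,-30,0],[-18,-30,0],[-18,-30,0],[-18,-30,0],[-18,-30,0],[-16,-28,0],[-12,-20,0],[-8,-14,0],[0,0,0]], "turn": [0.08,0.14,0.14,0.14,0.14,0.14,0.14,0.14,0.14,0.14,0.12,0.1]}}

```text
clock: 25.3
position: [444.3, 0.5, 278.9]
ee_rot: [-0.685, 0.728, 0.013, -0.025]
contact_force: [0.2, -0.6, -0.1]
gripper_width: 42.8
```

```bash
cat > look.py <<'E'
from h import *
import sys
tilt()
P=eyes.camera_params("wrist");im,d=eyes.get_image("wrist");cv2.imwrite(f"pics/{sys.argv[1]}.png",im[...,::-1])
np.savez(sys.argv[1]+".npz",im=im,d=d,P=P)
for n in sys.argv[2:]:
    for q in silhouettes("wrist",n)[:2]:
        p,u,v=world("wrist",d,q["mask"],P)
        if len(p)<10: continue
        zt=np.percentile(p[:,2],97);k=p[:,2]>zt-6
        print(n,round(q["score"],2),np.round(q["bbox"]),"z",np.percentile(p[:,2],[2,50,98]).round(1),"all",rect(p),"top",rect(p[k]))
E
python3 look.py w7 medicine_cup dropper_bottle ampoule_snapper amber_bottle
```

```text
t 25.3 pos [444.3   0.5 278.9] z axis [-0.053  -0.0153] yaw -93.45 F [ 0.2 -0.6 -0.1] w 42.8
medicine_cup 0.69 [326. 159.  29.  30.] z [ 2.7 21.6 47.4] all (array([443. , -13.1]), array([37.8, 37.2]), 39.9) top (array([443. , -13.1]), array([37.8, 37.2]), 39.9)
dropper_bottle 0.81 [229. 171.  37.  31.] z [ 8.5 58.3 98.2] all (array([428.5, 135.4]), array([31.5, 50.9]), 39.9) top (array([435.4, 127.2]), array([10.7,  9.2]), 79.1)
ampoule_snapper 0.77 [403. 153.  36.  49.] z [ 1.2 16.1 18. ] all (array([ 440.5, -132.6]), array([22.9, 71.5]), 64.2) top (array([ 441.9, -129.9]), array([16.2, 71.5]), 64.1)
amber_bottle 0.57 [491. 157.  54.  38.] z [ 0.7 55.2 63.9] all (array([ 424.8, -270.9]), array([87.9, 45.7]), 68.5) top (array([ 432.4, -250. ]), array([36.9, 36.9]), 56.6)
```

>>> {"method": "play_rows", "body": {"offset": [[0,-8,-45],[0,-5,-45],[0,0,-40],[0,0,-20],[0,0,-12],[0,0,-6],[0,0,0]], "turn": [-0.03,-0.03,0,0,0,0,0], "grip": 1}}

```text
clock: 26.25
position: [448.2, -9.0, 105.3]
ee_rot: [-0.658, 0.753, 0.012, -0.023]
contact_force: [-0.8, -0.3, -0.1]
gripper_width: 85.3
```

```bash
python3 -c "
from h import *
tilt()"
```

```text
t 26.25 pos [448.2  -9.  105.3] z axis [-0.0496 -0.0117] yaw -97.65 F [-0.8 -0.3 -0.1] w 85.3
```

>>> {"method": "play_rows", "body": {"offset": [[-3,-2,-20],[-3,-1.5,-20],[0,0,-18],[0,0,-14],[0,0,-8],[0,0,-4],[0,0,0]], "turn": [0,0,0,0,0,0,0]}}

```text
clock: 26.95
position: [450.2, -9.6, 24.5]
ee_rot: [-0.658, 0.753, 0.008, -0.015]
contact_force: [0.6, 0.3, 0.5]
gripper_width: 85.6
```

```bash
python3 -c "
from h import *
tilt()"
```

```text
t 26.95 pos [450.2  -9.6  24.5] z axis [-0.0333 -0.0082] yaw -97.63 F [0.6 0.3 0.5] w 85.6
```

>>> {"method": "play_rows", "body": {"offset": [[-4,-1.5,-4],[-3,-1,-4],[-1,0,0],[0,0,0]], "turn": [0,0,0,0]}}

```text
clock: 27.35
position: [443.0, -11.9, 17.7]
ee_rot: [-0.658, 0.753, 0.007, -0.013]
contact_force: [0.6, 0.4, -0.3]
gripper_width: 85.2
```

```bash
python3 -c "
from h import *
tilt()"
```

```text
t 27.35 pos [443.  -11.9  17.7] z axis [-0.0292 -0.007 ] yaw -97.62 F [ 0.6  0.4 -0.3] w 85.2
```

>>> {"method": "play_rows", "body": {"offset": [[0,0,-3],[0,0,0],[0,0,0],[0,0,0],[0,0,0],[0,0,0],[0,0,0]], "turn": [0,0,0,0,0,0,0], "grip": -1}}

```text
clock: 28.05
position: [443.9, -11.8, 15.5]
ee_rot: [-0.659, 0.752, 0.006, -0.012]
contact_force: [0.6, 0.0, -0.2]
gripper_width: 36.1
```

>>> {"method": "play_rows", "body": {"offset": [[0,0,8],[0,0,15],[0,0,25],[0,0,30],[0,0,30],[0,0,30],[0,0,20],[0,0,12],[0,0,6],[0,0,0]], "turn": [0,0,0,0,0,0,0,0,0,0]}}

```text
clock: 29.05
position: [440.7, -12.7, 201.9]
ee_rot: [-0.658, 0.752, 0.007, -0.013]
contact_force: [-0.9, 0.1, -0.7]
gripper_width: 35.8
```

```bash
python3 look.py w8 medicine_cup
```

```text
t 29.05 pos [440.7 -12.7 201.9] z axis [-0.0276 -0.0067] yaw -97.62 F [-0.9  0.1 -0.7] w 35.8
medicine_cup 0.88 [322. 251.  71.  88.] z [190.2 219.2 234. ] all (array([355.3,   0.4]), array([ 80.4, 211.5]), 83.0) top (array([439.9, -12.8]), array([36.3, 40.2]), 82.7)
```

View pics/w8.png

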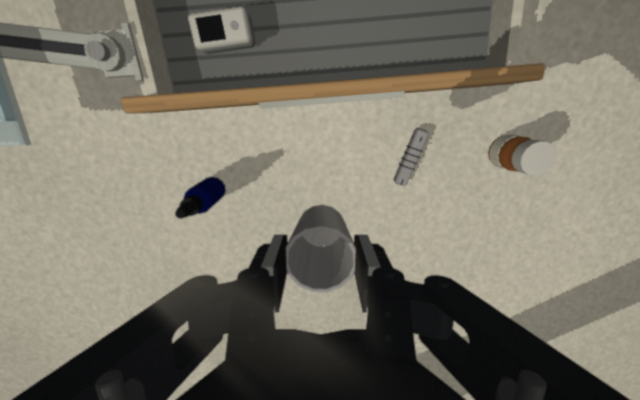

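The cup is held upright at (322,250), and everything else is undisturbed. Carrying it to the pocket.

>>> {"method": "play_rows", "body": {"offset": [[5,12,2],[10,22,2],[14,30,2],[15,32,2],[15,32,2],[15,32,2],[15,32,2],[14,32,0],[12,26,0],[8,18,0],[4,10,0],[0,0,0]], "turn": [0,0,0,0,0,0,0,0,0,0,0,0]}}

```text
clock: 30.35
position: [566.4, 283.0, 200.2]
ee_rot: [-0.658, 0.752, 0.01, -0.026]
contact_force: [-0.3, -1.1, -0.2]
gripper_width: 36.2
```

```bash
python3 look.py w9 medicine_cup tablet_tray
```

```text
t 30.35 pos [566.4 283.  200.2] z axis [-0.0524 -0.0199] yaw -97.61 F [-0.3 -1.1 -0.2] w 36.2
medicine_cup 0.58 [320. 248.  72.  90.] z [188.4 217.3 232.4] all (array([476.5, 294.5]), array([214.5,  87.4]), 8.5) top (array([566.4, 283.3]), array([36.3, 40.3]), 82.8)
tablet_tray 0.9 [303. 118.  86. 210.] z [ 79.   80.9 126.7] all (array([719. , 276.2]), array([ 95.5, 417.3]), 82.4) top (array([620.1, 287.6]), array([49.2, 12.2]), 83.5)
```

>>> {"method": "play_rows", "body": {"offset": [[5,3,-5],[5,3,-12],[4,3,-18],[0,0,-20],[0,0,-18],[0,0,-12],[0,0,-7],[0,0,-4],[0,0,0]], "turn": [0,0,0,0,0,0,0,0,0]}}

```text
clock: 31.4
position: [581.7, 285.7, 100.6]
ee_rot: [-0.655, 0.755, 0.01, -0.025]
contact_force: [-0.6, 0.4, -0.1]
gripper_width: 35.7
```

```bash
python3 look.py w10 medicine_cup tablet_tray
```

```text
t 31.4 pos [581.7 285.7 100.6] z axis [-0.0502 -0.0176] yaw -98.08 F [-0.6  0.4 -0.1] w 35.7
medicine_cup 0.81 [320. 248.  69.  89.] z [ 88.7 117.6 132.8] all (array([562.4, 288.4]), array([39.4, 78.7]), 78.8) top (array([581.5, 285.8]), array([36.3, 40.3]), 82.7)
tablet_tray 0.75 [301. 148. 135. 296.] z [ 79.1  81.1 126.9] all (array([593.8, 293. ]), array([108. , 270.8]), 83.2) top (array([595.3, 287.8]), array([50. , 66.3]), 89.3)
```

>>> {"method": "play_rows", "body": {"offset": [[0,3,0],[0,2.5,-2],[0,0,-2],[0,0,-1],[0,0,0]], "turn": [0,0,0,0,0]}}

```text
clock: 32.05
position: [583.1, 293.3, 98.9]
ee_rot: [-0.656, 0.755, 0.009, -0.021]
contact_force: [-0.3, -0.3, -0.3]
gripper_width: 36.2
```

```bash
python3 -c "
from h import *
tilt()"
```

```text
t 32.05 pos [583.1 293.3  98.9] z axis [-0.0446 -0.0136] yaw -98.02 F [-0.3 -0.3 -0.3] w 36.2
```

>>> {"method": "play_rows", "body": {"offset": [[-0.5,-0.5,-1.5],[0,0,-1.5],[0,0,-1],[0,0,0]], "turn": [0,0,0,0]}}

```text
clock: 32.45
position: [583.0, 292.8, 95.7]
ee_rot: [-0.656, 0.755, 0.009, -0.021]
contact_force: [0.2, 0.3, -1.6]
gripper_width: 36.3
```

```bash
python3 -c "
from h import *
tilt()"
```

```text
t 32.45 pos [583.  292.8  95.7] z axis [-0.0432 -0.0133] yaw -98.0 F [ 0.2  0.3 -1.6] w 36.3
```

>>> {"method": "play_rows", "body": {"offset": [[0,0,0],[0,0,0],[0,0,0],[0,0,0]], "turn": [0,0,0,0], "grip": 0.4}}

```text
clock: 32.85
position: [583.0, 292.7, 95.3]
ee_rot: [-0.656, 0.755, 0.009, -0.021]
contact_force: [-0.4, -0.4, -0.0]
gripper_width: 60.0
```

>>> {"method": "play_rows", "body": {"offset": [[0,0,6],[0,0,15],[0,0,30],[0,0,40],[0,0,40],[0,0,25],[0,0,15],[0,0,0]], "turn": [0,0,0,0,0,0,0,0]}}

```text
clock: 33.65
position: [581.5, 291.0, 274.9]
ee_rot: [-0.655, 0.755, 0.009, -0.021]
contact_force: [0.5, -0.4, -0.0]
gripper_width: 60.0
```

```bash
python3 look.py w11 medicine_cup tablet_tray; python3 - <<'E'
from h import *
im,d=eyes.get_image("top");P=eyes.camera_params("top")
for q in silhouettes("top","sharps_tub")[:1]+silhouettes("top","ampoule_cradle")[:1]:
    p,u,v=world("top",d,q["mask"],P);z=np.percentile(p[:,2],90);k=p[:,2]>z-10;print(q["score"],q["bbox"],rect(p[k]),z,p[k].mean(0))
E
```

```text
t 33.65 pos [581.5 291.  274.9] z axis [-0.0433 -0.0144] yaw -98.04 F [ 0.5 -0.4 -0. ] w 60.0
medicine_cup 0.7 [318. 175.  34.  38.] z [ 82.9 104.  127.3] all (array([582.6, 291.7]), array([37.8, 38.6]), 45.3) top (array([582.6, 291.7]), array([37.8, 38.6]), 45.3)
tablet_tray 0.86 [314. 130.  68. 163.] z [ 78.9  80.9 126.7] all (array([614.6, 287.1]), array([ 89.7, 232.9]), 82.9) top (array([597.8, 290.1]), array([49.4, 56.9]), 83.1)
tablet_tray 0.52 [477. 103. 326. 207.] z [-363.6   13.    62.3] all (array([735.4,  24.3]), array([514.3, 456.9]), 84.5) top (array([626.3,  73.4]), array([449., 207.]), 87.6)
0.85 [286.6, 141.6, 36.9, 46.3] (array([689.2,  65.6]), array([85.1, 83.4]), 30.0) 89.53086857317808 [686.83291119  65.03133257  86.52561379]
0.7 [384.6, 152.4, 46.0, 34.0] (array([ 682.1, -154.7]), array([92.5, 71.4]), 84.9) 33.41470119395574 [ 681.77393372 -154.07613701   29.3050331 ]
```

View pics/w11.png

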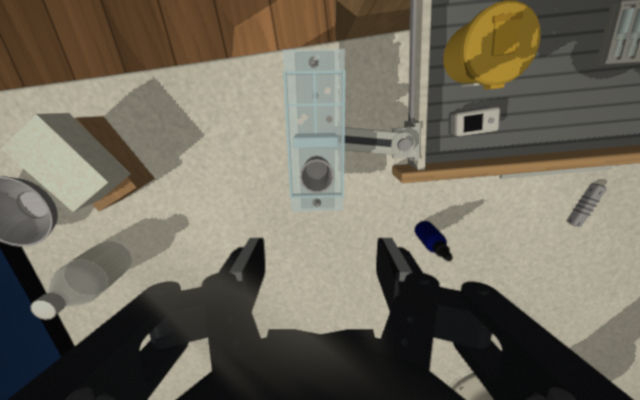

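The cup stands upright in the pocket at (317,174). Next is the dropper bottle.

>>> {"method": "play_rows", "body": {"offset": [[-8,-9,-2],[-14,-16,-5],[-18,-20,-8],[-20,-22,-10],[-20,-22,-12],[-20,-22,-12],[-18,-20,-10],[-14,-16,-8],[-9,-10,-4],[-4,-5,-2],[0,0,0]], "turn": [0,0,0,0,0,0,0,0,0,0,0], "grip": 1}}

```text
clock: 35.05
position: [424.0, 119.2, 181.2]
ee_rot: [-0.655, 0.755, 0.011, -0.037]
contact_force: [0.9, 0.3, 0.2]
gripper_width: 85.3
```

```bash
python3 look.py w12 dropper_bottle
```

```text
t 35.05 pos [424.  119.2 181.2] z axis [-0.0704 -0.033 ] yaw -98.02 F [0.9 0.3 0.2] w 85.3
dropper_bottle 0.59 [304. 168.  32.  37.] z [12.4 59.9 98.4] all (array([437.3, 128.5]), array([32. , 26.9]), 78.1) top (array([435.8, 128.8]), array([11.9,  9.9]), 80.8)
```

>>> {"method": "play_rows", "body": {"offset": [[2,2,15],[3,3,25],[0,0,40],[0,0,50],[0,0,0],[0,0,0]], "turn": [0,0,0,0,0,0]}}

```text
clock: 35.75
position: [433.6, 128.6, 316.7]
ee_rot: [-0.656, 0.754, 0.01, -0.036]
contact_force: [-0.3, -0.4, -0.0]
gripper_width: 85.6
```

>>> {"method": "play_rows", "body": {"offset": [[0,0,-50],[0,0,-50],[0,0,-40],[0,0,-25],[0,0,-15],[0,0,-8],[0,0,0]], "turn": [0,0,0,0,0,0,0]}}

```text
clock: 36.45
position: [434.7, 129.6, 120.5]
ee_rot: [-0.657, 0.753, 0.008, -0.035]
contact_force: [-0.6, -0.0, -0.2]
gripper_width: 85.4
```

```bash
python3 -c "
from h import *
tilt()"
```

```text
t 36.45 pos [434.7 129.6 120.5] z axis [-0.0645 -0.0339] yaw -97.77 F [-0.6 -0.  -0.2] w 85.4
```

>>> {"method": "play_rows", "body": {"offset": [[0,-1.5,-12],[0,0,-18],[0,0,-18],[0,0,-14],[0,0,-8],[0,0,-4],[0,0,0]], "turn": [0,0,0,0,0,0,0]}}

```text
clock: 37.15
position: [441.2, 132.1, 49.4]
ee_rot: [-0.658, 0.752, 0.007, -0.028]
contact_force: [0.4, 0.2, 0.2]
gripper_width: 85.5
```

```bash
python3 -c "
from h import *
tilt()"
```

```text
t 37.15 pos [441.2 132.1  49.4] z axis [-0.0512 -0.0274] yaw -97.62 F [0.4 0.2 0.2] w 85.5
```

>>> {"method": "play_rows", "body": {"offset": [[-4,-2.5,0],[-3,-1.5,-5],[-1,-0.5,-6],[0,0,-5],[0,0,-2],[0,0,0]], "turn": [0,0,0,0,0,0]}}

```text
clock: 37.75
position: [433.7, 128.0, 31.9]
ee_rot: [-0.658, 0.752, 0.006, -0.026]
contact_force: [-0.3, 0.3, -0.3]
gripper_width: 85.4
```

```bash
python3 -c "
from h import *
tilt()"
```

```text
t 37.75 pos [433.7 128.   31.9] z axis [-0.0473 -0.0249] yaw -97.6 F [-0.3  0.3 -0.3] w 85.4
```

>>> {"method": "play_rows", "body": {"offset": [[0.5,0,-2],[0,0,-1.5],[0,0,0]], "turn": [0,0,0]}}

```text
clock: 38.05
position: [434.6, 128.2, 28.1]
ee_rot: [-0.658, 0.752, 0.006, -0.026]
contact_force: [-0.9, 0.2, -0.4]
gripper_width: 85.4
```

>>> {"method": "play_rows", "body": {"offset": [[0,0,0],[0,0,0],[0,0,0],[0,0,0],[0,0,0],[0,0,0],[0,0,0],[0,0,0]], "turn": [0,0,0,0,0,0,0,0], "grip": -1}}

```text
clock: 38.85
position: [435.1, 128.6, 28.8]
ee_rot: [-0.658, 0.752, 0.006, -0.025]
contact_force: [-0.2, -0.3, 2.1]
gripper_width: 28.3
```

```bash
python3 look.py w13 dropper_bottle
```

```text
t 38.85 pos [435.1 128.6  28.8] z axis [-0.0458 -0.0242] yaw -97.58 F [-0.2 -0.3  2.1] w 28.3
dropper_bottle 0.71 [320. 261.  52. 123.] z [ 8.3 61.8 98.5] all (array([397.6, 128.3]), array([106.5,  37.4]), 1.1) top (array([434.9, 128.5]), array([11.5, 11.6]), 50.4)
```

>>> {"method": "play_rows", "body": {"offset": [[0,0,4],[0,0,8],[0,0,15],[0,0,22],[0,0,25],[0,0,25],[0,0,20],[0,0,12],[0,0,6],[0,0,3],[0,0,0]], "turn": [0,0,0,0,0,0,0,0,0,0,0]}}

```text
clock: 40.05
position: [432.3, 126.7, 177.2]
ee_rot: [-0.658, 0.753, 0.007, -0.026]
contact_force: [-0.5, 0.1, -0.9]
gripper_width: 28.0
```

```bash
python3 look.py w14 dropper_bottle
```

```text
t 40.05 pos [432.3 126.7 177.2] z axis [-0.0475 -0.0242] yaw -97.65 F [-0.5  0.1 -0.9] w 28.0
dropper_bottle 0.87 [320. 262.  54. 128.] z [151.5 209.6 246.8] all (array([325., 135.]), array([ 68.4, 247.7]), 83.1) top (array([432.1, 126.4]), array([11.7, 11.4]), 51.3)
```

View pics/w14.png

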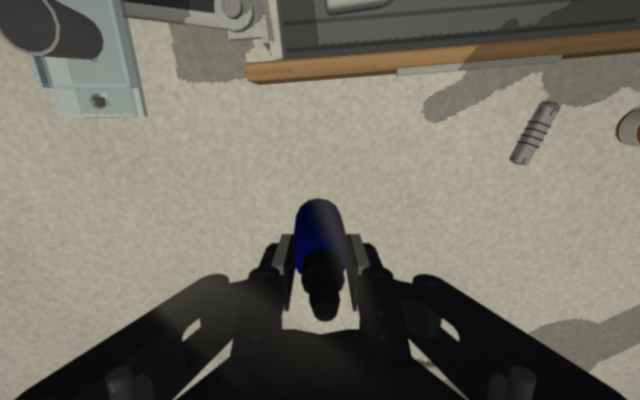

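The bottle is held upright at (320,262). Carrying it to the drawer midpoint.

>>> {"method": "play_rows", "body": {"offset": [[8,-5,2],[16,-11,2],[24,-16,2],[28,-19,2],[28,-19,2],[28,-19,2],[28,-19,2],[26,-18,2],[22,-15,0],[16,-11,0],[9,-6,0],[0,0,0]], "turn": [0,0,0,0,0,0,0,0,0,0,0,0]}}

```text
clock: 41.35
position: [675.0, -46.5, 180.2]
ee_rot: [-0.658, 0.752, 0.01, -0.036]
contact_force: [-0.2, -0.3, -2.0]
gripper_width: 28.0
```

```bash
python3 look.py w15 dropper_bottle sharps_tub ampoule_cradle
```

```text
t 41.35 pos [675.  -46.5 180.2] z axis [-0.0682 -0.0321] yaw -97.6 F [-0.2 -0.3 -2. ] w 28.0
dropper_bottle 0.81 [321. 262.  55. 122.] z [159.2 212.8 249.7] all (array([617.9, -25.6]), array([ 30. , 153.9]), 71.3) top (array([676.3, -46.4]), array([11.8, 11.1]), 30.7)
sharps_tub 0.81 [199. 185. 101.  94.] z [26.8 86.5 90.6] all (array([684.2,  79.9]), array([104.7, 118.5]), 31.5) top (array([692.4,  64.4]), array([82.1, 81. ]), 55.9)
ampoule_cradle 0.83 [408. 149.  92.  66.] z [20.4 28.4 34.4] all (array([ 681.6, -153.5]), array([91.8, 75.4]), 84.8) top (array([ 684.6, -153.8]), array([91.6, 69.2]), 84.8)
ampoule_cradle 0.19 [482. 302.  24.  20.] z [  0.3  16.9 265.7] all (array([ 559.7, -178.6]), array([304.9,  14. ]), 35.3) top (array([687. , -96.5]), array([2.2, 0.4]), 58.5)
```

>>> {"method": "play_rows", "body": {"offset": [[4,1,-8],[4,1,-16],[2,0,-22],[0,0,-22],[0,0,-20],[0,0,-14],[0,0,-8],[0,0,-4],[0,0,0]], "turn": [0,0,0,0,0,0,0,0,0]}}

```text
clock: 42.45
position: [681.2, -38.0, 58.4]
ee_rot: [-0.661, 0.75, 0.011, -0.036]
contact_force: [-0.7, -0.5, -1.2]
gripper_width: 28.1
```

```bash
python3 -c "
from h import *
tilt()"
```

```text
t 42.45 pos [681.2 -38.   58.4] z axis [-0.069  -0.0311] yaw -97.14 F [-0.7 -0.5 -1.2] w 28.1
```

>>> {"method": "play_rows", "body": {"offset": [[2.5,-3,0],[2,-2,-3],[0,0,-4],[0,0,-4],[0,0,-1],[0,0,0]], "turn": [0,0,0,0,0,0]}}

```text
clock: 43.05
position: [688.2, -43.4, 48.4]
ee_rot: [-0.661, 0.75, 0.009, -0.034]
contact_force: [-0.3, -0.1, -0.4]
gripper_width: 28.0
```

```bash
python3 look.py w16 dropper_bottle sharps_tub ampoule_cradle
```

```text
t 43.05 pos [688.2 -43.4  48.4] z axis [-0.063  -0.0306] yaw -97.14 F [-0.3 -0.1 -0.4] w 28.0
dropper_bottle 0.94 [320. 264.  57. 123.] z [ 23.4  80.7 117.9] all (array([644., -42.]), array([ 40.6, 121.2]), 88.6) top (array([689., -43.]), array([11.5, 11.5]), 38.2)
sharps_tub 0.81 [118. 263. 206. 166.] z [23.3 86.5 90.5] all (array([675.7, 111.5]), array([ 78., 227.]), 25.6) top (array([706. ,  58.4]), array([ 62.8, 104.8]), 25.8)
ampoule_cradle 0.95 [478. 199. 152. 104.] z [16.3 28.6 34.3] all (array([ 679.3, -161. ]), array([108.3,  79.7]), 85.1) top (array([ 684.2, -153.9]), array([92.9, 70.3]), 84.8)
```

>>> {"method": "play_rows", "body": {"offset": [[0,-0.5,-1.5],[0,0,-2],[0,0,-2],[0,0,-1],[0,0,0]], "turn": [0,0,0,0,0]}}

```text
clock: 43.75
position: [688.3, -43.7, 41.9]
ee_rot: [-0.661, 0.75, 0.009, -0.033]
contact_force: [0.8, 0.2, -1.1]
gripper_width: 28.0
```

```bash
python3 -c "
from h import *
tilt()"
```

```text
t 43.75 pos [688.3 -43.7  41.9] z axis [-0.0622 -0.0305] yaw -97.13 F [ 0.8  0.2 -1.1] w 28.0
```

Bottom at about 13.4 mm, with the mat at 12. One last millimetre, then release by a partial opening.

>>> {"method": "play_rows", "body": {"offset": [[0,0,-1],[0,0,-0.7],[0,0,0]], "turn": [0,0,0]}}

```text
clock: 44.05
position: [688.9, -43.7, 41.1]
ee_rot: [-0.661, 0.749, 0.009, -0.033]
contact_force: [-0.2, -0.8, -0.9]
gripper_width: 27.9
```

>>> {"method": "play_rows", "body": {"offset": [[0,0,0],[0,0,0],[0,0,0],[0,0,0]], "turn": [0,0,0,0], "grip": 0.15}}

```text
clock: 44.45
position: [689.3, -43.7, 41.3]
ee_rot: [-0.661, 0.749, 0.008, -0.033]
contact_force: [0.8, -0.2, 0.3]
gripper_width: 49.2
```

```bash
python3 look.py w17 dropper_bottle
```

```text
t 44.45 pos [689.3 -43.7  41.3] z axis [-0.06   -0.0308] yaw -97.1 F [ 0.8 -0.2  0.3] w 49.2
dropper_bottle 0.98 [322. 263.  58. 123.] z [ 19.7  73.1 110.4] all (array([651.1, -31.7]), array([ 33.3, 110.1]), 72.2) top (array([688.3, -43. ]), array([11.8, 11.8]), 48.9)
```

The bottle stands upright, its top at 110 mm. Now the snapper.

>>> {"method": "play_rows", "body": {"offset": [[0,0,5],[0,0,12],[0,0,20],[0,0,30],[0,0,35],[0,0,35],[0,0,20],[0,0,10],[0,0,0]], "turn": [0,0,0,0,0,0,0,0,0]}}

```text
clock: 45.45
position: [688.1, -44.4, 221.8]
ee_rot: [-0.661, 0.75, 0.007, -0.031]
contact_force: [-0.4, 0.2, 0.2]
gripper_width: 49.4
```

>>> {"method": "play_rows", "body": {"offset": [[-10,-4,0],[-18,-7,0],[-26,-9,0],[-30,-11,0],[-30,-11,0],[-30,-11,0],[-30,-11,0],[-28,-10,0],[-20,-8,0],[-12,-5,0],[-6,-2,0],[0,0,0]], "turn": [-0.03,-0.05,-0.05,-0.05,-0.05,-0.05,-0.05,0,0,0,0,0], "grip": 1}}

```text
clock: 46.65
position: [421.0, -137.4, 203.2]
ee_rot: [-0.516, 0.855, 0.023, -0.044]
contact_force: [0.6, 0.0, -0.1]
gripper_width: 85.5
```

```bash
python3 look.py w18 dropper_bottle ampoule_snapper ampoule_cradle; python3 - <<'E'
from h import *
f=np.load("w18.npz",allow_pickle=True);P=f["P"].item();d=f["d"]
p,_,_=world("wrist",d,np.ones(d.shape,bool),P)
a=np.radians(-5);ex=np.array([np.cos(a),np.sin(a)]);ey=np.array([-ex[1],ex[0]])
q=p[:,:2]-[683.5,-154];X=q@ex;Y=q@ey
for x in range(-140,-30,5):
    m=(abs(X-x)<2.5)&(abs(Y)<40);print(x,m.sum(),np.percentile(p[m,2],[10,50,90]).round(1) if m.sum() else "",end="; ")
E
```

```text
t 46.65 pos [ 421.  -137.4  203.2] z axis [-0.0986 -0.0059] yaw -117.66 F [ 0.6  0.  -0.1] w 85.5
ampoule_snapper 0.96 [300. 151.  17.  61.] z [14.1 16.4 18.1] all (array([ 441.4, -130. ]), array([16.6, 71.2]), 63.8) top (array([ 441.3, -130.4]), array([15.9, 71.2]), 63.8)
-140 364 [11.7 12.8 13.9]; -135 375 [12.  13.1 14.2]; -130 375 [11.6 12.8 13.9]; -125 382 [11.8 12.8 13.9]; -120 385 [11.6 12.7 13.8]; -115 405 [11.5 12.7 13.6]; -110 399 [11.6 12.6 13.8]; -105 417 [11.6 12.5 13.6]; -100 421 [11.6 12.6 13.6]; -95 433 [11.6 12.7 13.7]; -90 423 [11.7 12.7 14. ]; -85 343 [11.7 12.7 13.8]; -80 288 [11.7 12.7 13.7]; -75 212 [11.7 12.8 14. ]; -70 147 [11.4 12.6 13.6]; -65 76 [11.4 12.7 13.8]; -60 9 [11.5 12.3 13. ]; -55 0 ; -50 0 ; -45 0 ; -40 0 ; -35 0 ;
```

>>> {"method": "play_rows", "body": {"offset": [[5,2,-10],[6,2,-18],[5,2,-22],[0,0,-22],[0,0,-22],[0,0,-20],[0,0,-15],[0,0,-10],[0,0,-5],[0,0,0]], "turn": [0.015,0.01,0,0,0,0,0,0,0,0]}}

```text
clock: 47.85
position: [445.8, -127.7, 47.4]
ee_rot: [-0.532, 0.846, 0.022, -0.044]
contact_force: [0.2, 0.2, 0.4]
gripper_width: 85.3
```

```bash
python3 -c "
from h import *
tilt()"
```

```text
t 47.85 pos [ 445.8 -127.7   47.4] z axis [-0.0985 -0.0099] yaw -115.56 F [0.2 0.2 0.4] w 85.3
```

>>> {"method": "play_rows", "body": {"offset": [[-3,-2,-8],[-2,-1,-10],[-1,0,-10],[0,0,-5],[0,0,-3],[0,0,0]], "turn": [-0.01,0,0,0,0,0]}}

```text
clock: 48.45
position: [440.8, -131.0, 9.7]
ee_rot: [-0.527, 0.848, 0.021, -0.043]
contact_force: [-0.4, -0.0, 0.3]
gripper_width: 85.4
```

```bash
python3 -c "
from h import *
tilt()"
```

```text
t 48.45 pos [ 440.8 -131.     9.7] z axis [-0.0945 -0.0089] yaw -116.18 F [-0.4 -0.   0.3] w 85.4
```

>>> {"method": "play_rows", "body": {"offset": [[0,0,-2],[0,0,-2],[0,0,0]], "turn": [0,0,0]}}

```text
clock: 48.75
position: [441.4, -131.0, 5.8]
ee_rot: [-0.527, 0.848, 0.021, -0.042]
contact_force: [0.3, -0.1, -0.2]
gripper_width: 85.4
```

>>> {"method": "play_rows", "body": {"offset": [[0,0,0],[0,0,0],[0,0,0],[0,0,0],[0,0,0],[0,0,0],[0,0,0],[0,0,0]], "turn": [0,0,0,0,0,0,0,0], "grip": -1}}

```text
clock: 49.55
position: [442.1, -130.9, 6.5]
ee_rot: [-0.527, 0.848, 0.02, -0.041]
contact_force: [-0.2, 0.0, 0.4]
gripper_width: 0.1
```

>>> {"method": "play_rows", "body": {"offset": [[0,0,6],[0,0,12],[0,0,22],[0,0,28],[0,0,30],[0,0,28],[0,0,20],[0,0,12],[0,0,6],[0,0,0]], "turn": [0,0,0,0,0,0,0,0,0,0]}}

```text
clock: 50.55
position: [439.7, -131.2, 180.4]
ee_rot: [-0.527, 0.848, 0.02, -0.041]
contact_force: [0.3, -0.0, -0.1]
gripper_width: -0.4
```

```bash
python3 look.py w19 ampoule_snapper
```

```text
t 50.55 pos [ 439.7 -131.2  180.4] z axis [-0.0907 -0.0092] yaw -116.17 F [ 0.3 -0.  -0.1] w -0.4
ampoule_snapper 0.93 [313. 167.  12.  62.] z [13.3 16.3 18. ] all (array([ 441.8, -131.1]), array([15.5, 71.8]), 62.8) top (array([ 441.6, -131. ]), array([15.5, 71.2]), 62.8)
```

View pics/w19.png

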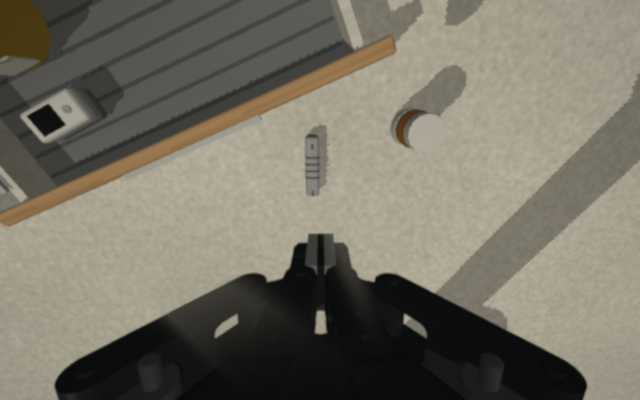

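The jaws shut on nothing: the snapper is still at (313,166), untouched. The pads evidently start well above the fingertips, so I'll go lower.

>>> {"method": "play_rows", "body": {"offset": [[1,0,-12],[0,0,-20],[0,0,-24],[0,0,-24],[0,0,-24],[0,0,-20],[0,0,-15],[0,0,-10],[0,0,-4],[0,0,0]], "turn": [-0.01,-0.007,0,0,0,0,0,0,0,0], "grip": 0.3}}

```text
clock: 51.65
position: [430.7, -131.2, 7.3]
ee_rot: [-0.517, 0.854, 0.027, -0.051]
contact_force: [-1.1, -0.7, 0.1]
gripper_width: 55.5
```

```bash
python3 -c "
from h import *
tilt()"
```

```text
t 51.65 pos [ 430.7 -131.2    7.3] z axis [-0.1159 -0.0067] yaw -117.45 F [-1.1 -0.7  0.1] w 55.5
```

>>> {"method": "play_rows", "body": {"offset": [[4,0,-1],[3,0,-1],[2,0,-1],[0,0,0]], "turn": [0,0,0,0]}}

```text
clock: 52.05
position: [442.5, -131.2, 5.8]
ee_rot: [-0.517, 0.854, 0.026, -0.049]
contact_force: [-0.0, 0.3, -0.0]
gripper_width: 55.8
```

```bash
python3 -c "
from h import *
tilt()"
```

```text
t 52.05 pos [ 442.5 -131.2    5.8] z axis [-0.111  -0.0068] yaw -117.44 F [-0.   0.3 -0. ] w 55.8
```

>>> {"method": "play_rows", "body": {"offset": [[-1,0,-2],[0,0,-2],[0,0,0]], "turn": [0,0,0]}}

```text
clock: 52.35
position: [441.9, -131.1, 2.2]
ee_rot: [-0.517, 0.854, 0.025, -0.049]
contact_force: [-0.4, -0.4, -0.6]
gripper_width: 55.5
```

>>> {"method": "play_rows", "body": {"offset": [[0,0,0],[0,0,0],[0,0,0],[0,0,0],[0,0,0],[0,0,0]], "turn": [0,0,0,0,0,0], "grip": -1}}

```text
clock: 52.95
position: [441.7, -131.1, 2.2]
ee_rot: [-0.517, 0.854, 0.026, -0.049]
contact_force: [-0.9, 0.0, 0.3]
gripper_width: 0.1
```

```bash
python3 -c "
from h import *
tilt()"
```

```text
t 52.95 pos [ 441.7 -131.1    2.2] z axis [-0.1094 -0.0067] yaw -117.45 F [-0.9  0.   0.3] w 0.1
```

```bash
python3 look.py w20 ampoule_snapper; python3 -c "
import cv2;im=cv2.imread('pics/w20.png')[60:360,140:500];cv2.imwrite('pics/w20c.png',cv2.resize(im,None,fx=2,fy=2))"
```

```text
t 52.95 pos [ 441.7 -131.1    2.2] z axis [-0.1094 -0.0067] yaw -117.45 F [-0.9  0.   0.3] w 0.1
ampoule_snapper 0.98 [320. 208.  32.  56.] z [ 6.6 16.3 17.7] all (array([ 461.4, -140.1]), array([16. , 29.3]), 64.4) top (array([ 461.4, -140. ]), array([16. , 29.2]), 64.4)
```

View pics/w20c.png

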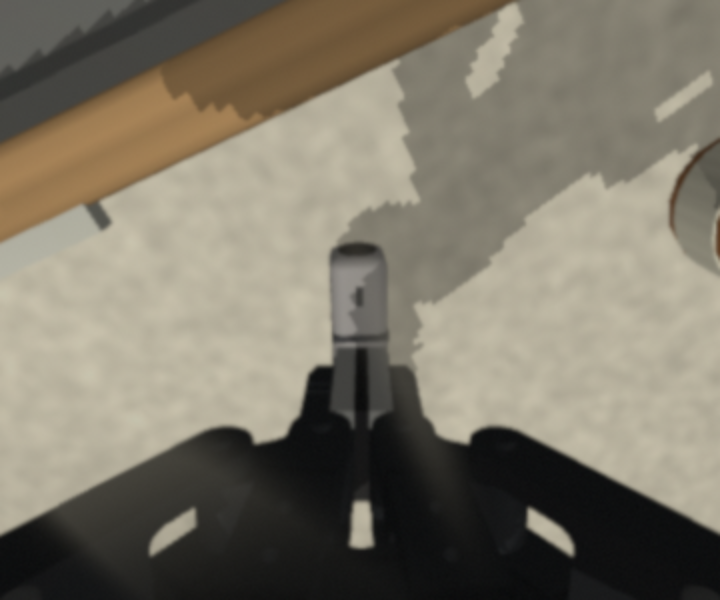

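```bash
python3 - <<'E'
from h import *
f=np.load("w20.npz",allow_pickle=True);P=f["P"].item();d=f["d"]
for r in range(205,300,5):
    m=np.zeros(d.shape,bool);m[r:r+1,300:341:4]=1
    p,u,v=world("",d,m,P);print(r,[(int(a),*b) for a,b in zip(u,p.round().astype(int))])
E
```

```text
205 [(300, np.int64(465), np.int64(-129), np.int64(1)), (304, np.int64(464), np.int64(-131), np.int64(1)), (308, np.int64(468), np.int64(-136), np.int64(16)), (312, np.int64(467), np.int64(-138), np.int64(16)), (316, np.int64(466), np.int64(-140), np.int64(17)), (320, np.int64(465), np.int64(-142), np.int64(17)), (324, np.int64(464), np.int64(-144), np.int64(17)), (328, np.int64(463), np.int64(-146), np.int64(16)), (332, np.int64(462), np.int64(-148), np.int64(16)), (336, np.int64(454), np.int64(-149), np.int64(1)), (340, np.int64(453), np.int64(-151), np.int64(1))]
210 [(300, np.int64(461), np.int64(-127), np.int64(0)), (304, np.int64(460), np.int64(-130), np.int64(0)), (308, np.int64(465), np.int64(-135), np.int64(16)), (312, np.int64(465), np.int64(-137), np.int64(17)), (316, np.int64(463), np.int64(-139), np.int64(16)), (320, np.int64(462), np.int64(-141), np.int64(16)), (324, np.int64(461), np.int64(-143), np.int64(17)), (328, np.int64(460), np.int64(-145), np.int64(15)), (332, np.int64(459), np.int64(-147), np.int64(16)), (336, np.int64(451), np.int64(-147), np.int64(1)), (340,
[... 9133 characters left out ...]
40), np.int64(79)), (336, np.int64(459), np.int64(-142), np.int64(80)), (340, np.int64(458), np.int64(-143), np.int64(80))]
295 [(300, np.int64(470), np.int64(-133), np.int64(88)), (304, np.int64(469), np.int64(-134), np.int64(88)), (308, np.int64(468), np.int64(-135), np.int64(88)), (312, np.int64(461), np.int64(-133), np.int64(79)), (316, np.int64(453), np.int64(-131), np.int64(70)), (320, np.int64(447), np.int64(-130), np.int64(63)), (324, np.int64(445), np.int64(-131), np.int64(62)), (328, np.int64(457), np.int64(-138), np.int64(78)), (332, np.int64(461), np.int64(-140), np.int64(83)), (336, np.int64(465), np.int64(-143), np.int64(89)), (340, np.int64(464), np.int64(-144), np.int64(89))]
```

The depth image puts the shut fingertips at about z 27 with the TCP reading 2, so the fingers physically end about 25 mm above the reported TCP. I'll open and go lower in small steps, watching the force.

>>> {"method": "play_rows", "body": {"offset": [[0,0,0],[0,0,0],[0,0,0],[0,0,-3],[0,0,-3],[0,0,-2],[0,0,0]], "turn": [0,0,0,0,0,0,0], "grip": -0.2}}

```text
clock: 53.75
position: [441.6, -131.1, -6.6]
ee_rot: [-0.517, 0.854, 0.026, -0.049]
contact_force: [0.4, -0.3, -0.2]
gripper_width: 34.2
```

```bash
cat > tips.py <<'E'
from h import *
tilt()
P=eyes.camera_params("wrist");im,d=eyes.get_image("wrist");s=arm.read_state()
p,u,v=world("",d,np.ones(d.shape,bool),P)
R=np.linalg.inv(P["camera_from_world"])
q=p-s["position"];k=(np.hypot(q[:,0],q[:,1])<70)&(p[:,2]>22)&(v<300)
# lowest finger points per side (tool x axis)
from scipy.spatial.transform import Rotation
M=Rotation.from_quat(s["ee_rot"]).as_matrix();t=q@M
for lo,hi in [(-60,-3),(3,60)]:
    m=k&(t[:,0]>lo)&(t[:,0]<hi)&(t[:,2]<30)&(t[:,2]>-120)
    print("side",lo,m.sum(),"tool z of tip (pctl 99)",np.percentile(t[m,2],[90,99]).round(1),"world z",np.percentile(p[m,2],[1,5]).round(1))
E
python3 tips.py
```

```text
t 53.75 pos [ 441.6 -131.1   -6.6] z axis [-0.1097 -0.0066] yaw -117.45 F [ 0.4 -0.3 -0.2] w 34.2
side -60 3699 tool z of tip (pctl 99) [-42.7 -32.2] world z [23.5 28.5]
side 3 3736 tool z of tip (pctl 99) [-41.4 -30.1] world z [23.8 29.4]
```

>>> {"method": "play_rows", "body": {"offset": [[0,0,-3],[0,0,-3],[0,0,-2],[0,0,-2],[0,0,0]], "turn": [0,0,0,0,0]}}

```text
clock: 54.3
position: [441.7, -131.1, -17.5]
ee_rot: [-0.517, 0.854, 0.026, -0.049]
contact_force: [-0.5, -0.4, -0.4]
gripper_width: 34.0
```

```bash
sed -i 's/p\[:,2\]>22/p[:,2]>18.5/' tips.py; python3 tips.py
```

```text
t 54.3 pos [ 441.7 -131.1  -17.5] z axis [-0.1096 -0.0067] yaw -117.45 F [-0.5 -0.4 -0.4] w 34.0
side -60 3485 tool z of tip (pctl 99) [-47.7 -39. ] world z [19.5 23.6]
side 3 3557 tool z of tip (pctl 99) [-46.  -36.8] world z [19.7 23.9]
```

>>> {"method": "play_rows", "body": {"offset": [[0,0,0],[0,0,0],[0,0,0],[0,0,0],[0,0,0]], "turn": [0,0,0,0,0], "grip": -1}}

```text
clock: 54.85
position: [442.0, -131.1, -17.0]
ee_rot: [-0.517, 0.854, 0.025, -0.048]
contact_force: [-0.1, 0.0, 1.3]
gripper_width: 14.3
```

```bash
python3 tips.py
```

```text
t 54.85 pos [ 442.  -131.1  -17. ] z axis [-0.1085 -0.0066] yaw -117.45 F [-0.1  0.   1.3] w 14.3
side -60 3491 tool z of tip (pctl 99) [-48.8 -38.9] world z [19.9 24.5]
side 3 3509 tool z of tip (pctl 99) [-47.9 -37.3] world z [20. 25.]
```

Gripped at 14.3 mm. Lift and check.

>>> {"method": "play_rows", "body": {"offset": [[0,0,5],[0,0,12],[0,0,22],[0,0,28],[0,0,30],[0,0,30],[0,0,25],[0,0,18],[0,0,10],[0,0,5],[0,0,0]], "turn": [0,0,0,0,0,0,0,0,0,0,0]}}

```text
clock: 56.0
position: [437.8, -131.0, 176.3]
ee_rot: [-0.517, 0.854, 0.027, -0.05]
contact_force: [0.6, -0.1, -1.7]
gripper_width: 14.0
```

```bash
python3 look.py w21 ampoule_snapper dropper_bottle
```

```text
t 56.0 pos [ 437.8 -131.   176.3] z axis [-0.1123 -0.0057] yaw -117.51 F [ 0.6 -0.1 -1.7] w 14.0
ampoule_snapper 0.64 [321. 256.  32. 123.] z [202.4 209.8 211.2] all (array([ 438.8, -129.9]), array([15.9, 72. ]), 62.7) top (array([ 438.7, -129.9]), array([15.9, 71.7]), 62.7)
```

>>> {"method": "play_rows", "body": {"offset": [[6,0,0],[12,-1,0],[18,-2,0],[20,-2,0],[22,-2,0],[22,-2,0],[20,-2,0],[18,-2,0],[14,-2,0],[10,-1,0],[5,0,0],[0,0,0]], "turn": [-0.06,-0.12,-0.14,-0.14,-0.14,-0.14,-0.14,-0.13,-0.1,-0.05,-0.02,0]}}

```text
clock: 57.35
position: [602.8, -146.9, 157.1]
ee_rot: [0.072, 0.995, 0.059, -0.04]
contact_force: [0.4, 0.8, -0.8]
gripper_width: 14.2
```

```bash
python3 look.py w22 ampoule_snapper ampoule_cradle dropper_bottle
```

```text
t 57.35 pos [ 602.8 -146.9  157.1] z axis [-0.0715  0.1231] yaw 172.04 F [ 0.4  0.8 -0.8] w 14.2
ampoule_snapper 0.64 [319. 256.  32. 128.] z [181.4 190.4 192. ] all (array([607.2, -72.5]), array([222. ,  23.1]), 88.8) top (array([ 606.1, -147.2]), array([72.2, 16. ]), 82.3)
ampoule_snapper 0.31 [332. 320.  19.  25.] z [39.5 43.8 45.2] all (array([600. , -50.2]), array([235.8,  27.2]), 86.5) top (array([600. , -50.2]), array([235.8,  27.2]), 86.5)
ampoule_cradle 0.72 [229. 172.  86.  87.] z [21.1 28.4 34.4] all (array([ 686.3, -154.8]), array([91.8, 76.8]), 84.6) top (array([ 683.4, -154.4]), array([91.7, 69.9]), 84.7)
dropper_bottle 0.71 [254. 266.  35.  36.] z [13.6 42.1 68.8] all (array([ 662.3, -100.3]), array([152.5,  34.8]), 66.6) top (array([ 662.2, -113.1]), array([127.7,  18.8]), 73.0)
```

>>> {"method": "play_rows", "body": {"offset": [[3,0,-10],[2,0,-18],[0,0,-24],[0,0,-24],[0,0,-22],[0,0,-16],[0,0,-10],[0,0,-5],[0,0,0]], "turn": [0,0,0,0,0,0,0,0,0]}}

```text
clock: 58.45
position: [606.4, -145.9, 24.3]
ee_rot: [0.07, 0.995, 0.059, -0.037]
contact_force: [-0.5, 0.2, -0.6]
gripper_width: 14.2
```

```bash
python3 look.py w23 ampoule_snapper ampoule_cradle
```

```text
t 58.45 pos [ 606.4 -145.9   24.3] z axis [-0.066   0.1226] yaw 172.22 F [-0.5  0.2 -0.6] w 14.2
ampoule_snapper 0.89 [321. 257.  35. 126.] z [48.3 57.6 59.2] all (array([ 608. , -146.1]), array([72.1, 19.9]), 81.2) top (array([ 609.6, -146.3]), array([72.3, 16. ]), 82.5)
ampoule_cradle 0.76 [185. 236. 160. 147.] z [16.6 28.5 34.4] all (array([ 684.2, -147.6]), array([106.1,  94.2]), 85.0) top (array([ 677.6, -153.9]), array([92.2, 82.1]), 84.8)
```

>>> {"method": "play_rows", "body": {"offset": [[2,-1,-4],[1,0,-7],[0,0,-7],[0,0,-5],[0,0,-2],[0,0,0]], "turn": [0.03,0,0,0,0,0]}}

```text
clock: 59.2
position: [612.2, -147.3, 0.7]
ee_rot: [0.053, 0.996, 0.058, -0.035]
contact_force: [0.4, 0.1, -0.8]
gripper_width: 14.3
```

```bash
python3 look.py w24 ampoule_snapper
```

```text
t 59.2 pos [ 612.2 -147.3    0.7] z axis [-0.063   0.1197] yaw 174.12 F [ 0.4  0.1 -0.8] w 14.3
ampoule_snapper 0.57 [319. 254.  34. 126.] z [23.  34.  35.6] all (array([ 615.1, -137.5]), array([92.5, 18.9]), 84.7) top (array([ 615.3, -147.8]), array([71.9, 16.4]), 84.6)
```

>>> {"method": "play_rows", "body": {"offset": [[0,0,-2],[0,0,-2],[0,0,-1.5],[0,0,0]], "turn": [0,0,0,0]}}

```text
clock: 59.7
position: [612.9, -147.4, -4.1]
ee_rot: [0.053, 0.996, 0.058, -0.034]
contact_force: [-0.5, -0.4, -1.3]
gripper_width: 14.1
```

```bash
python3 look.py w25 ampoule_snapper
```

```text
t 59.7 pos [ 612.9 -147.4   -4.1] z axis [-0.0608  0.1194] yaw 174.13 F [-0.5 -0.4 -1.3] w 14.1
ampoule_snapper 0.66 [320. 255.  35. 126.] z [20.2 29.3 30.8] all (array([ 616.6, -139.4]), array([89.2, 16.3]), 84.0) top (array([ 615.8, -147.4]), array([72.6, 16. ]), 84.5)
```

One more millimetre, then release and retreat.

>>> {"method": "play_rows", "body": {"offset": [[0,0,-1],[0,0,-1],[0,0,0]], "turn": [0,0,0]}}

```text
clock: 60.1
position: [613.3, -147.5, -4.2]
ee_rot: [0.053, 0.996, 0.058, -0.033]
contact_force: [0.3, -0.2, 0.1]
gripper_width: 14.5
```

>>> {"method": "play_rows", "body": {"offset": [[0,0,0],[0,0,0],[0,0,0],[0,0,0]], "turn": [0,0,0,0], "grip": -0.4}}

```text
clock: 60.5
position: [613.8, -147.6, -4.5]
ee_rot: [0.053, 0.996, 0.058, -0.033]
contact_force: [0.2, -0.5, -0.5]
gripper_width: 25.5
```

>>> {"method": "play_rows", "body": {"offset": [[0,0,5],[0,0,12],[0,0,22],[0,0,30],[0,0,35],[0,0,40],[0,0,40],[0,0,35],[0,0,20],[0,0,10],[0,0,0]], "turn": [0,0,0,0,0,0,0,0,0,0,0]}}

```text
clock: 61.6
position: [610.6, -148.2, 263.8]
ee_rot: [0.053, 0.997, 0.057, -0.029]
contact_force: [-0.0, -0.8, 0.7]
gripper_width: 25.5
```

>>> {"method": "play_rows", "body": {"offset": [[-10,0,0],[-20,0,0],[-30,0,0],[-30,0,0],[-30,0,0],[-20,0,0],[-10,0,0],[0,0,0]], "turn": [0,0,0,0,0,0,0,0]}}

```text
clock: 62.4
position: [444.5, -146.4, 250.1]
ee_rot: [0.054, 0.996, 0.059, -0.042]
contact_force: [0.1, 0.2, -0.2]
gripper_width: 26.0
```

```bash
python3 - <<'E'
from h import *
tilt()
ims=[]
for cam in ("top","scene"):
    im,d=eyes.get_image(cam);P=eyes.camera_params(cam);ims.append(im)
    for n in NAMES:
        if n=="drawer":continue
        for q in silhouettes(cam,n)[:1]:
            p,u,v=world(cam,d,q["mask"],P)
            if len(p)<5: continue
            k=p[:,2]>np.percentile(p[:,2],97)-6
            print(cam,n,round(q["score"],2),np.round(q["bbox"]),"ztop",np.percentile(p[:,2],98).round(1),"top",rect(p[k]))
a=cv2.resize(ims[0][90:270,140:470],None,fx=2.4,fy=1.6*1.5);b=cv2.resize(ims[1][110:310,140:470],None,fx=2,fy=2)
cv2.imwrite("pics/end.png",cv2.resize(a,(792,432))[...,::-1])
E
```

```text
t 62.4 pos [ 444.5 -146.4  250.1] z axis [-0.0779  0.1214] yaw 174.07 F [ 0.1  0.2 -0.2] w 26.0
top tablet_tray 0.8 [186. 170.  50.  89.] ztop 126.6 top (array([592.9, 290.1]), array([46.3, 62.9]), 81.8)
top medicine_cup 0.7 [179. 181.  21.  23.] ztop 127.7 top (array([577.8, 291.9]), array([36.8, 33. ]), 52.1)
top carrier_plate 0.48 [184. 168.  20.  76.] ztop 87.9 top (array([618.1, 284.4]), array([  7.9, 173.6]), 84.7)
top sharps_tub 0.45 [269. 136.   4.  13.] ztop 88.5 top (array([693.4, 102.8]), array([ 3.8, 22.3]), 83.5)
top amber_bottle 0.79 [429. 262.  20.  26.] ztop 67.1 top (array([ 421. , -213.2]), array([ 36.6, 111.9]), 16.2)
scene tablet_tray 0.73 [424. 257.  60.  56.] ztop 125.4 top (array([620.5, 289. ]), array([50.3, 15.5]), 85.1)
scene medicine_cup 0.48 [436. 227.  16.  21.] ztop 126.8 top (array([586.4, 290.4]), array([37.8, 45.4]), 56.5)
scene dropper_bottle 0.92 [287. 231.  15.  35.] ztop 106.9 top (array([690.6, -41.2]), array([10.5, 10.8]), 2.2)
scene ampoule_snapper 0.65 [264. 213.  23.  14.] ztop 28.9 top (array([ 617.3, -142.7]), array([71.4, 19.6]), 81.0)
scene carrier_plate 0.48 [410. 274.   6.  -3.] ztop 83.2 top (array([705.5, 278.8]), array([4.5, 4.1]), 81.4)
scene sharps_tub 0.71 [325. 250.  38.  47.] ztop 89.7 top (array([693.6,  68.3]), array([79.2, 79.3]), 24.7)
scene ampoule_cradle 0.69 [248. 227.  42.  30.] ztop 34.0 top (array([ 726.3, -139. ]), array([175. , 105.8]), 16.0)
scene amber_bottle 0.65 [267. 168.  15.  23.] ztop 62.7 top (array([ 433.1, -248.7]), array([40. , 35.6]), 31.5)
scene oximeter 0.68 [342. 236.  18.  21.] ztop 45.6 top (array([618.5,  83.3]), array([88.4, 45.3]), 33.8)
```

View pics/end.png

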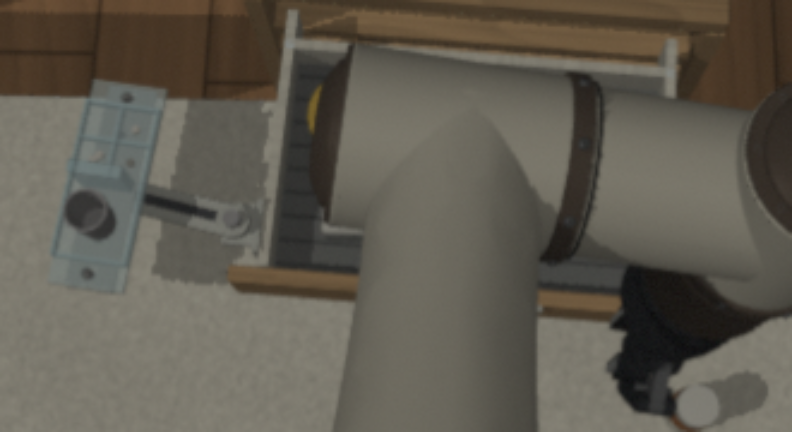

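```bash
python3 -c "
from h import *
print(arm.job_done())"
```

```text
the job is handed in; nothing more can be done
None
```

I completed the whole layout in the required order and handed it in at about 62 s of the 133 s allowed. The hand-in reports no verdict, so whether it passed is unconfirmed.

| Item | Result at the last check |
|---|---|
| Tray | Upper face at 80 mm, meaning 0 mm above the carrier plate. Centred within about 1 mm, and the pins show through both holes. |
| Cup | Upright in the large pocket, placed after the tray was seated. It was about 2 mm from the pocket centre just after release, and the final, coarser readings were 3 to 6 mm off. |
| Dropper bottle | Upright, its top at 107 to 110 mm, about 2 mm from midway between the tub and the cradle. |
| Snapper | Flat, its centre about 67 mm in front of the cradle's centre. Centred within a few mm and parallel within about 0.01 rad at release. |
| Amber bottle | Not moved, within the camera's scatter. |
| Oximeter | Never approached. Its final depth reading was scattered, but its place in the picture was unchanged. |

- **Snapper grasp:** Two grasps closed on air because the fingertips sit about 25 mm above the reported tool point. The third held after I went lower, and the snapper had not moved noticeably in between.
- **Tool tilt:** The tool's tilt drifted up to about 0.14 rad during travel. It did not visibly affect any placement.
- **Final view:** The arm hid the drawer from the top camera, so the end state of the bottle and snapper rests on the scene camera and the wrist images taken around their release.
- **Pictures:** I viewed 15, one over the budget of 14.

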